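# Upturn a bisque cup on the hold-down stand

### The arm

A 6-joint arm with a two-finger parallel gripper is mounted at the origin on the work surface. World frame = base frame: x ahead of the robot, y to its left, z up, the work surface at z = 0. Lengths are in m, angles in rad, forces in N, time in s.
With the tool pointing down it reaches from about 0.35 to 0.95 m from the base axis. Payload 17.4 kg.
Tool frame: the origin (TCP) lies on the centre line of the jaws, within the pads' length; the fingertips stand 11 mm ahead of it and the grasp point (between the pads) lies 8 mm behind it; z points along the fingers, y is the line along which they close (so a half turn about z gives the same grasp; the last joint's range is limited). The gripper opens to 93 mm and grips with 3 to 60 N. Pads are 15 mm wide; open, the fingers measure 128 mm over their backs; the gripper's body (75 mm by 188 mm) begins 65 mm behind the grasp point.
Start: joints at [1.161, 0.116, 1.442, -0, 1.584, -0.038], TCP at [0.245, 0.629, 0.23] pointing down, gripper open.
Joint ranges: [-2.83, 2.83], [-0.83, 2.19], [0.07, 2.5], [-1.14, 4.28], [0.01, 3], [-2.97, 2.97]. Speed limits (rad/s): [1.89, 1.89, 2.22, 3.14, 3.14, 3.14].

### API

Orientations are given as a rotation vector (axis times angle).
In Python, from workcell import env, viewer gives the robot as it stands.
- The arm moves only by the tool apply_moves, never from a script. Its argument "rows" is a list of rows, each an object of numbers: "dx", "dy", "dz": the shift along the tool's x, y, z normalised to -1 to 1, where 1 is 2.5 cm; "rx", "ry", "rz": the turn, a rotation vector about the tool's x, y, z normalised to -1 to 1, where 1 is 4 degrees. A call has 1 to 10 rows; each row shifts and turns the commanded pose from where the row before left it, along the tool's axes as they then stand; what a row does not reach is not made up. A row lasts 1/10 s, in which the tool goes at most 50 mm and 8.59 degrees, less where a joint would pass 70% of its speed; a pose out of reach is approached as far as the arm can. A call with a number of a shift or a turn outside -1 to 1 is refused whole. A call with a gripper value outside its range is refused whole. "grip" is the opening, from -1 (shut) to 1 (fully open), set as the call begins (left out, the last holds). The fingers move at their own pace and stop on an object; "grip_force" is the grip in N (left out, the last holds). Time passes only in rows, so rows that do not move let the fingers close. It gives the time, the measured TCP pose, the force, the opening and the grip force at its end, in the units of the state.
- env.get_state(): the state, without advancing time (a new reading comes with each control period).
- viewer.camera(name): name is "scene" or "top"; returns a dict with "frame" (480x640x3 uint8, red, green, blue), "fovy" (degrees; the focal length in pixels is half the picture's height over the tangent of half this angle, whatever the lens; pixels are square), "cx", "cy" (the principal point, pixels), "T" (4x4, takes a point from camera to world coordinates). Camera axes: x right, y up, looking along -z (the intrinsics and any distortion apply to the point x, -y, -z); pixel columns grow to the right and rows downward; lengths in m; the calibration is good to about 2 mm. A picture is of the moment at which its call begins. There is no depth.
- env.close_job(): hands the job in; it is judged then, once.
Trained networks look in a picture, given as the dict that the camera call returned (one of the last four; its "shot" number tells which), for a name from the list of things; names that differ only in an ending like _2 or _b are one class to them, and where a whole thing is asked for, a point or a joint stands for the part that bears it (a point fixed in the world has none). Each returns a list of dicts, best first, with "p" (0 to 1); they miss things now and then, are a little off and sometimes report something else, mostly with a low value. They report only what shows in the picture. A call takes as long as a camera call.
- viewer.outline_of(picture, target): "pixels" (480x640 bool, what is visible of it) and "bbox" ([centre column, centre row, width, height] in pixels, round what is visible of it).
The state is a dict: "time_s": time; "qpos": joint angles; "qd": joint speeds; "tau": joint torques, N m; "ee_pos": TCP position; "ee_rot": TCP orientation; "ft_force": force on the tool from outside, world axes, zero at the start; "torque": the same for the moment, N m; "finger_gap": finger opening in m; "grip_force": force on a finger pad.
Only numpy, scipy, OpenCV 4.12 (cv2) and the standard library are available. Lean on these libraries where they do the work, as an engineer would, in place of code of your own. Each camera call takes 0.05 s, during which the arm holds its last target. There are 200 camera calls.

### The job

Get the plain straight cup ready for finishing its foot: turn it over and set it gently mouth down in the middle of the rubber disc on the hold-down stand, let go of it, then press the stand's sprung arm down by its handle until it latches with its pad holding the cup. Do not shift or knock over any of the other things on the bench.

Things in the scene. Friction and masses are not known exactly. Their poses are not given: they have to be found in the camera images.
- cup: the cup to work on: straight-sided, white, unglazed, no handle, 54 mm diameter all the way up, 80 mm high, wall 4 mm, base 6 mm, about 0.14 kg; starts mouth up. Origin at the centre of its underside (foot), +z from foot to mouth; yaw means nothing. Not the mug (handle) nor the wide bowl of the same ware: the three may have swapped places
- stand: fixed hold-down stand. Base 260 x 130 x 12 mm, from 85 mm before the plate's centre to 175 mm behind it; round metal plate 120 mm across, top 60 mm above the table; behind it a grey post 44 mm wide, up to 188 mm high, front face 100 mm from the plate's centre. Origin on the table under the plate's centre; +x from plate to post (roughly away from the robot), +z up
- plate_centre (a point): centre of the plate's black rubber disc (80 mm across, flush with the plate), on its top face, 60 mm above the table: where the upturned cup is to stand. Axes as the stand's. The raised arm slants over the plate with its handle end about above this point, so the cup must come in from the robot's side (along the stand's +x), under the arm
- post_hinge (a point): axis of the hold-down arm at the head of the post, 115 mm behind the plate's centre and 168 mm above the table; the axis is the stand's y; axes as the stand's
- holddown (a joint): angle of the hold-down arm, rad: 0 raised (0.75 rad above level, held up by a spring), 0.75 level, fully down over the plate's centre. Pressed near its end it resists with up to about 9 N; past about 0.57 rad a detent snaps it down and holds it; from about 0.67 its pad meets a cup on the plate. Latched with the cup under it, it reads 0.73 to 0.75. Follow its arc: a straight push down may bind
- handle_end (a point): centre of the rounded free end of the black handle of the hold-down arm, 190 mm from the hinge axis (the handle reaches 10 mm past it); the handle is round, 20 mm thick and smooth for 70 mm from here towards the hinge, then a flat steel bar 18 mm wide. -x points out along the arm, away from the hinge; z square to the arm, upward
- pad: round rubber pad, 28 mm across, on a sprung stem (11 mm give, 1.4 to 5 N) under the arm, 115 mm from the hinge; with the arm level it presses on the foot of the cup standing mouth down on the plate's centre. Origin at the centre of its underside
- rest: fixed wooden rest, handy for laying the cup on its side to change the grip: board 110 x 75 x 10 mm with two round rails, 10 mm thick, 100 mm long, along its x, 17 mm either side of the middle, tops 18 mm above the table. The cup lying along them between the rails has its axis 40 mm above the table and does not roll. Origin under the board's centre, on the table
- mug: bystander: bisque mug with a handle, 72 mm wide, 85 mm high; origin at the centre of its underside, handle towards its +y (reaching about 65 mm from the axis)
- bowl: bystander: bisque bowl 104 mm wide, 50 mm high; origin at the centre of its underside
- lion: bystander: small bisque lion figurine about 95 x 45 x 86 mm; origin at the centre of its underside
- brush_jar: bystander: glass jar 72 mm wide, 90 mm high, holding brushes that rise to 180 mm; origin at the centre of its underside
- bottle: bystander: yellow bottle 62 mm wide, 170 mm high; origin at the centre of its underside
- dish: bystander: flat terracotta dish 100 mm wide, 16 mm high; origin at the centre of its underside
- brush: bystander: broad brush lying flat, 170 mm long along its x, 42 mm wide at the bristles, about 20 mm high; origin under its middle

How it is judged:
By the outcome, as a careful person would: the job done as asked, in the order asked, and still so for the second after the job is handed in, with the robot touching nothing.
It also fails if it takes over 66 s, if anything falls off the work surface, if the arm or the gripper's body presses on something with over 40 N, if the wrist force passes 120 N, or if a joint passes its speed limit or range.

## Working session

There is one attempt and no reset: what is moved stays moved. The work goes in short steps, Python scripts to look and compute and a tool call to move; the robot and the scene stay as the last step left them, time stands still between calls to the robot, and variables do not carry over. Pictures are saved under pics/ and viewed, at most 12 in all, crops included, and the job is handed in when it is done.

Besides the shell and the picture viewer there is one more tool, called in YAML: its name, and indented under it one key for each argument. apply_moves: Moves the arm, as the interface text tells. Scaled input: -1 to 1 covers 2.5 cm each way for a shift and 4 degrees each way for a turn. Its arguments: {"type":"object","properties":{"rows":{"type":"array"},"grip":{"type":"number"},"grip_force":{"type":"number"}},"required":["rows"]}

```bash
ls; mkdir -p pics; cat > h.py <<'E'
import numpy as np, cv2
from workcell import env, viewer
def cam(n,save=None):
    p=viewer.camera(n)
    if save: cv2.imwrite(f'pics/{save}.png',p['frame'][:,:,::-1])
    return p
def K(p):
    f=240/np.tan(np.radians(p['fovy'])/2); return f
def ray(p,u,v):
    f=K(p); d=np.array([(u-p['cx'])/f,-(v-p['cy'])/f,-1.]); T=np.array(p['T']); return T[:3,3],T[:3,:3]@d
def atz(p,u,v,z):
    o,d=ray(p,u,v); return o+d*(z-o[2])/d[2]
def proj(p,X):
    T=np.array(p['T']); X=np.atleast_2d(X); c=(X-T[:3,3])@T[:3,:3]; f=K(p)
    return np.c_[p['cx']+f*c[:,0]/-c[:,2], p['cy']-f*c[:,1]/-c[:,2]]
def tri(a,b):
    (o1,d1),(o2,d2)=a,b
    A=np.c_[d1,-d2]; s=np.linalg.lstsq(A,o2-o1,rcond=None)[0]
    return (o1+s[0]*d1+o2+s[1]*d2)/2, np.linalg.norm(o1+s[0]*d1-o2-s[1]*d2)
E
python3 - <<'E'
from h import *
np.set_printoptions(precision=3,suppress=True)
a=cam('scene','s0');b=cam('top','t0')
for p in (a,b):
    print([k for k in p],p['fovy'],p['cx'],p['cy'],np.array(p['T']))
    for n in ['cup','mug','bowl','stand','rest','handle_end','pad','lion','brush_jar','bottle','dish','brush']:
        r=viewer.outline_of(p,n); print(n,[(round(x['p'],2),np.round(x['bbox']).tolist()) for x in r[:2]])
print(env.get_state())
E
```

```text
pics
['frame', 'fovy', 'cx', 'cy', 'T', 'shot'] 54.41770151767656 323.65664333188226 239.227992890826 [[ 0.55  -0.587  0.594  1.23 ]
 [ 0.835  0.397 -0.381 -0.358]
 [-0.012  0.706  0.708  1.009]
 [ 0.     0.     0.     1.   ]]
cup [(0.91, [173.0, 376.0, 32.0, 36.0])]
mug [(0.88, [184.0, 320.0, 47.0, 44.0]), (0.39, [420.0, 200.0, 40.0, 69.0])]
bowl [(0.82, [238.0, 355.0, 44.0, 38.0])]
stand [(0.75, [413.0, 232.0, 93.0, 131.0]), (0.53, [337.0, 329.0, 41.0, 33.0])]
rest [(0.87, [273.0, 299.0, 44.0, 34.0])]
handle_end [(0.63, [422.0, 199.0, 40.0, 64.0])]
pad [(0.42, [409.0, 198.0, 12.0, 14.0])]
lion [(0.68, [334.0, 329.0, 37.0, 34.0]), (0.68, [182.0, 319.0, 46.0, 46.0])]
brush_jar [(0.95, [307.0, 359.0, 35.0, 67.0])]
bottle [(0.77, [397.0, 182.0, 20.0, 51.0])]
dish [(0.68, [308.0, 246.0, 36.0, 27.0])]
brush [(0.96, [208.0, 425.0, 75.0, 49.0]), (0.52, [173.0, 376.0, 31.0, 38.0])]
['frame', 'fovy', 'cx', 'cy', 'T', 'shot'] 52.77414221366162 309.73118220028385 235.89723773680794 [[-0.03   0.998 -0.06   0.502]
 [-1.    -0.03  -0.006  0.062]
 [-0.007  0.06   0.998  1.479]
 [ 0.     0.     0. 
[... 301 characters left out ...]
), (0.18, [323.0, 204.0, 25.0, 30.0])]
pad []
lion [(0.69, [325.0, 204.0, 25.0, 28.0])]
brush_jar [(0.7, [369.0, 181.0, 27.0, 26.0])]
bottle [(0.7, [173.0, 315.0, 34.0, 27.0])]
dish [(0.58, [294.0, 305.0, 29.0, 30.0])]
brush [(0.96, [447.0, 187.0, 62.0, 12.0])]
{'time_s': 1.3, 'qpos': array([ 1.161,  0.116,  1.442,  0.   ,  1.584, -0.038]), 'qd': array([ 0.   , -0.001, -0.002, -0.   ,  0.001,  0.001]), 'tau': array([ -0.001, -72.102, -62.275,   0.078,   0.019,  -0.   ]), 'ee_pos': array([0.245, 0.629, 0.23 ]), 'ee_rot': array([-0.581, -3.087, -0.   ]), 'ft_force': array([ 0.057, -0.691,  0.569]), 'torque': array([-0.014, -0.038, -0.01 ]), 'grip_force': 0.0, 'finger_gap': 0.09295843069704476}
```

```bash
python3 - <<'E'
import cv2
a=cv2.imread('pics/s0.png');b=cv2.imread('pics/t0.png')
cv2.imwrite('pics/s0c.png',cv2.resize(a[120:480,100:540],(733,600),interpolation=cv2.INTER_CUBIC))
cv2.imwrite('pics/t0c.png',cv2.resize(b[120:370,150:483],(799,600),interpolation=cv2.INTER_CUBIC))
E
```

```text
(no output)
```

View pics/s0c.png

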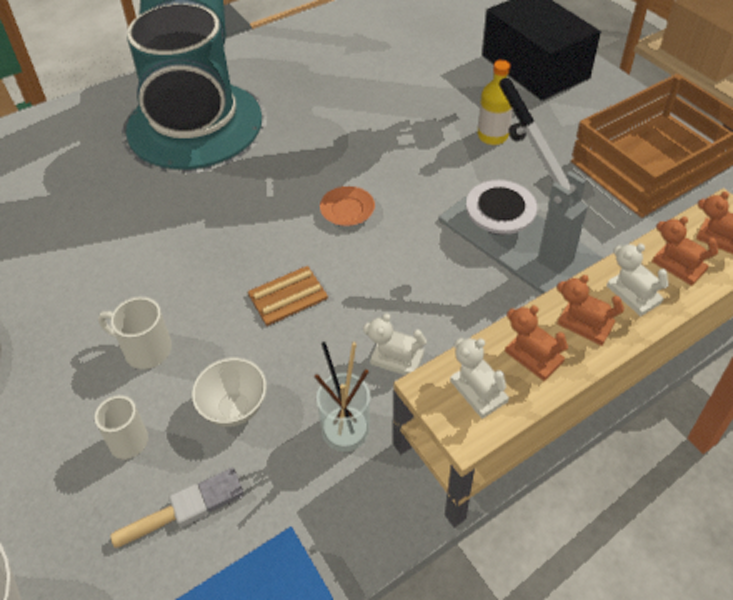

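View pics/t0c.png

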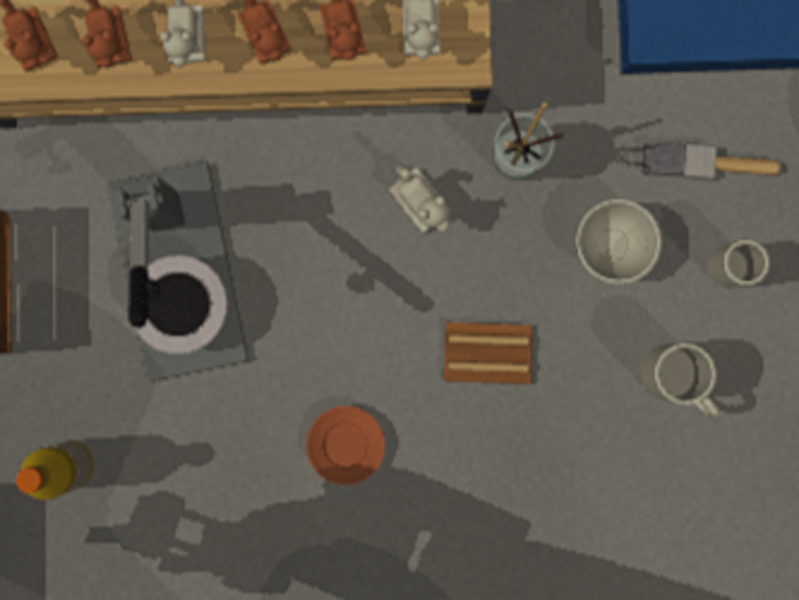

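```bash
cat >> h.py <<'E'
from scipy.optimize import least_squares
def hullmask_stats(p,X):
    h=cv2.convexHull(proj(p,X).astype(np.float32)); m=cv2.moments(h)
    return np.array([m['m10']/m['m00'],m['m01']/m['m00']]),m['m00']
def mstats(m):
    ys,xs=np.nonzero(m); return np.array([xs.mean(),ys.mean()]),len(xs)
t=np.linspace(0,2*np.pi,60,endpoint=False)
def cyl(r,z0,z1): return np.r_[np.c_[r*np.cos(t),r*np.sin(t),0*t+z0],np.c_[r*np.cos(t),r*np.sin(t),0*t+z1]]
def fit(views,model,x0):
    def f(x): return np.concatenate([hullmask_stats(p,model(x))[0]-c for p,c in views])
    s=least_squares(f,x0); return s.x,f(s.x)
E
python3 - <<'E'
from h import *
np.set_printoptions(precision=4,suppress=True)
a=cam('scene');b=cam('top')
def get(p,n):
    r=viewer.outline_of(p,n); return np.array(r[0]['pixels'])
np.savez('cams.npz',Ts=a['T'],Tt=b['T'])
for n,r,h in [('cup',.027,.08),('bowl',.052,.05),('dish',.05,.016),('mug',.036,.085),('rest',None,None)]:
    v=[(p,)+mstats(get(p,n)) for p in (a,b)]
    if r: M=lambda x:cyl(r,0,h)+x
    else: M=lambda x:np.array([[i*.055,j*.0375,k] for i in(-1,1) for j in(-1,1) for k in (0,.01)])@np.array([[0,1,0],[-1,0,0],[0,0,1]])+x
    x,res=fit([q[:2] for q in v],M,[.45,-.2,.0]); print(n,x,res,[(hullmask_stats(q[0],M(x))[1],q[2]) for q in v])
# plate: black disc + white rim in scene
for nm,p,(u0,u1,v0,v1) in [('s',a,(370,440,215,270)),('t',b,(195,255,215,275))]:
    c=p['frame'][v0:v1,u0:u1].astype(int); g=c.sum(2)/3
    print(nm,np.percentile(g,[2,25,50,75,98]))
    w=(g>np.percentile(g,50)*1.25).astype(np.uint8)
    n,l,st,ce=cv2.connectedComponentsWithStats(w); i=1+np.argmax(st[1:,4]); print(st[i],ce[i]+[u0,v0])
    hull=cv2.convexHull(np.argwhere(l==i)[:,::-1].astype(np.int32)); e=cv2.fitEllipse(hull); print('rim',np.array(e[0])+[u0,v0],e[1],e[2], atz(p,e[0][0]+u0,e[0][1]+v0,.06))
    d=(g<np.percentile(g,50)*.5).astype(np.uint8)
    n,l,st,ce=cv2.connectedComponentsWithStats(d); i=1+np.argmax(st[1:,4]); print('disc',st[i],ce[i]+[u0,v0],atz(p,*(ce[i]+[u0,v0]),.06))
# base corners in top
for c in [(110,182),(208,162),(247,360),(150,380)]: print(atz(b,c[0]*.4164+150,c[1]*.4164+120,.012))
E
```

```text
cup [ 0.5971 -0.3667 -0.0028] [-0.4156  2.6893 -0.3854  0.0558] [(905.1111221271567, 859), (406.0881208484061, 453)]
bowl [ 0.6277 -0.2182  0.0221] [-0.2684 -0.0773 -0.3538 -0.162 ] [(1902.966303884983, 1429), (1090.4715857745614, 961)]Traceback (most recent call last):
  File "<stdin>", line 8, in <module>
  File "<stdin>", line 5, in get
IndexError: list index out of range
```

```bash
cat > m1.py <<'E'
from h import *
np.set_printoptions(precision=4,suppress=True)
a=cam('scene','s1');b=cam('top','t1')
def get(p,n):
    r=viewer.outline_of(p,n); return np.array(r[0]['pixels']) if r else None
for n,r,h in [('cup',.027,.08),('dish',.05,.016),('rest',None,None)]:
    v=[(p,)+mstats(m) for p in (a,b) for m in [get(p,n)] if m is not None]
    if r: M=lambda x:cyl(r,0,h)+x
    else: M=lambda x:np.array([[i*.055,j*.0375,k] for i in(-1,1) for j in(-1,1) for k in (0,.01)])@np.array([[0,1,0],[-1,0,0],[0,0,1]])+x
    if len(v)<2: print(n,'one view'); continue
    x,res=fit([q[:2] for q in v],M,[.45,-.2,.0]); print(n,x,res,[(hullmask_stats(q[0],M(x))[1],q[2]) for q in v])
    for p in (a,b): 
        cv2.polylines(p['frame'],[cv2.convexHull(np.round(proj(p,M(x))).astype(np.int32))],True,(255,0,0),1)
for nm,p,(u0,u1,v0,v1) in [('s',a,(370,440,215,270)),('t',b,(195,255,215,275))]:
    c=p['frame'][v0:v1,u0:u1].astype(int); g=c.sum(2)/3
    print(nm,np.percentile(g,[2,25,50,75,98]))
    w=(g>np.percentile(g,50)*1.25).astype(np.uint8)
    n,l,st,ce=cv2.connectedComponentsWithStats(w); i=1+np.argmax(st[1:,4]); print(st[i],ce[i]+[u0,v0])
    hull=cv2.convexHull(np.argwhere(l==i)[:,::-1].astype(np.int32)); e=cv2.fitEllipse(hull); print('rim',np.array(e[0])+[u0,v0],e[1],e[2], atz(p,e[0][0]+u0,e[0][1]+v0,.06))
    d=(g<np.percentile(g,50)*.5).astype(np.uint8)
    n,l,st,ce=cv2.connectedComponentsWithStats(d); i=1+np.argmax(st[1:,4]); print('disc',st[i],ce[i]+[u0,v0],atz(p,*(ce[i]+[u0,v0]),.06))
for c in [(110,182),(208,162),(247,360),(150,380)]: print(atz(b,c[0]*.4164+150,c[1]*.4164+120,.012))
A=a['frame'][280:460,130:330];B=b['frame'][160:330,330:500]
A=cv2.resize(A,(400,360),interpolation=0);B=cv2.resize(B,(360,360),interpolation=0)
cv2.imwrite('pics/ov1.png',np.hstack([A,B])[:,:,::-1])
E
python3 m1.py
```

```text
cup [ 0.5951 -0.3649  0.0034] [-0.2074  0.1002 -0.3672  0.0426] [(910.4092135978863, 895), (409.5683817653917, 318)]
dish [0.3851 0.1268 0.0094] [-0.4299  0.08   -0.2222 -0.1683] [(758.9356784659903, 593), (893.3436218490824, 811)]
rest [ 0.4556 -0.0286 -0.1371] [  5.5417  16.0574 -11.3111  12.2251] [(846.2488363268785, 966), (759.5238136574626, 866)]
s [ 42.      93.     125.     153.     198.3333]
[  0   3  59  41 753] [396.1062 239.2842]
rim [395.7489 238.3496] (33.30485916137695, 63.96593475341797) 112.44017791748047 [0.547  0.3256 0.06  ]
disc [ 18  18  27  19 409] [400.8362 241.9878] [0.5664 0.3282 0.06  ]
t [ 17.6667  64.6667  86.6667  97.3333 146.6667]
[ 11  11  38  41 542] [227.6384 247.3653]
rim [223.4534 246.5061] (40.08550262451172, 41.01138687133789) 19.345022201538086 [0.5642 0.3245 0.06  ]
disc [  9  16  33  29 700] [219.32   245.3829] [0.5678 0.3366 0.06  ]
[0.724  0.4151 0.012 ]
[0.7458 0.2897 0.012 ]
[0.4927 0.2457 0.012 ]
[0.4712 0.3685 0.012 ]
```

View pics/ov1.png

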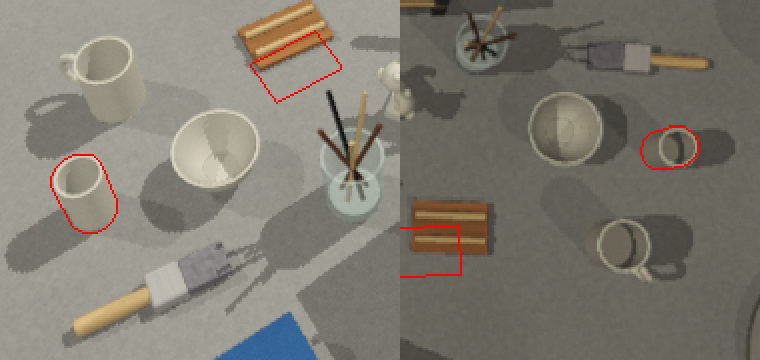

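```bash
cat > m2.py <<'E'
from h import *
from scipy.ndimage import map_coordinates
from scipy.optimize import minimize
np.set_printoptions(precision=4,suppress=True)
a=cam('scene');b=cam('top')
tt=np.linspace(0,2*np.pi,180,endpoint=False)
def circ(x,r): return np.c_[x[0]+r*np.cos(tt),x[1]+r*np.sin(tt),0*tt+x[2]]
G={id(p):cv2.GaussianBlur(p['frame'].astype(np.float32).mean(2),(0,0),.7) for p in (a,b)}
def samp(p,X): q=proj(p,X); return map_coordinates(G[id(p)],[q[:,1],q[:,0]],order=1)
def sc(x,ps,d=.004):
    s=0
    for p in ps:
        s+=np.median(samp(p,circ(x,.04+d))-samp(p,circ(x,.04-d)))+np.mean(np.clip(samp(p,circ(x,.06-d))-samp(p,circ(x,.06+d)),-40,40))
        s+=np.mean(np.clip(samp(p,circ(x,.04+d))-samp(p,circ(x,.04-d)),-60,60))
    return -s
for nm,ps in (('scene',[a]),('top',[b]),('both',[a,b])):
    f=(lambda x:sc(x,ps)) if nm=='both' else (lambda x:sc([x[0],x[1],.06],ps))
    best=min((minimize(f,np.r_[.565+i,.325+j,.06][:3 if nm=='both' else 2],method='Nelder-Mead',options=dict(initial_simplex=None)) for i in(-.006,0,.006) for j in (-.006,0,.006)),key=lambda r:r.fun)
    print(nm,best.x,best.fun)
# rest colour
for nm,p,(u0,u1,v0,v1) in [('s',a,(245,302,275,322)),('t',b,(325,380,245,290))]:
    c=p['frame'][v0:v1,u0:u1]; hsv=cv2.cvtColor(c,cv2.COLOR_RGB2HSV); w=(hsv[...,1]>85).astype(np.uint8)
    w=cv2.morphologyEx(w,cv2.MORPH_CLOSE,np.ones((3,3)))
    n,l,st,ce=cv2.connectedComponentsWithStats(w); i=1+np.argmax(st[1:,4])
    pts=np.argwhere(l==i)[:,::-1]; r=cv2.minAreaRect(pts.astype(np.float32)); print(nm,st[i],r)
    cen=(l==i).nonzero(); cen=np.array([cen[1].mean()+u0,cen[0].mean()+v0]); print('cent',cen,atz(p,*cen,.01))
    bx=cv2.boxPoints(r)+[u0,v0]; print(np.array([atz(p,*q,.01) for q in bx]))
    if nm=='s': va=(p,cen)
    else: vb=(p,cen)
B=np.array([[i*.055,j*.0375,k] for i in(-1,1) for j in(-1,1) for k in (0,.01)]+[[i*.05,j*.017,.018] for i in(-1,1) for j in(-1,1)])@np.array([[0,1,0],[-1,0,0],[0,0,1]])
print('rest',fit([va,vb],lambda x:B+x,[.45,-.1,0]))
# handle: dark pixels
for nm,p,(u0,u1,v0,v1) in [('s',a,(395,425,160,205)),('t',b,(198,222,220,265))]:
    g=G[id(p)][v0:v1,u0:u1]; w=(g<45).astype(np.uint8)
    n,l,st,ce=cv2.connectedComponentsWithStats(w); print('dark',nm,[(s[0]+u0,s[1]+v0,*s[2:]) for s in st[1:] if s[4]>15])
# predicted handle end
c,s=np.cos(.17),np.sin(.17)
for x,z in [(-.024,.297),(-.0313,.304),(.027,.25)]:
    P=np.array([.565+c*x,.3245+s*x,z]); print(P,proj(a,P),proj(b,P))
E
python3 m2.py
```

```text
scene [0.5656 0.3277] -214.9323272705078
top [0.5644 0.3237] -167.79823303222656
both [0.5661 0.3256 0.0607] -369.09991455078125
s [  4   5  48  36 954] ((27.331600189208984, 21.625778198242188), (23.664363861083984, 42.86030960083008), 65.77225494384766)
cent [272.1027 296.8459] [ 0.4975 -0.0564  0.01  ]
[[ 0.4543 -0.1072  0.01  ]
 [ 0.4596  0.0121  0.01  ]
 [ 0.5397 -0.0044  0.01  ]
 [ 0.5322 -0.1183  0.01  ]]
t [ 10   9  37  26 906] ((28.0, 21.5), (25.0, 36.0), 90.0)
cent [353.0077 266.5916] [ 0.4938 -0.0577  0.01  ]
[[ 0.5335 -0.0045  0.01  ]
 [ 0.5303 -0.1136  0.01  ]
 [ 0.4548 -0.1108  0.01  ]
 [ 0.458  -0.002   0.01  ]]
rest (array([ 0.4731, -0.0595, -0.0288]), array([-4.3033,  2.5823, -0.0378,  6.6853]))
dark s [(np.int32(406), np.int32(160), np.int32(19), np.int32(19), np.int32(237)), (np.int32(401), np.int32(168), np.int32(18), np.int32(27), np.int32(187)), (np.int32(407), np.int32(196), np.int32(7), np.int32(8), np.int32(25))]
dark t [(np.int32(204), np.int32(231), np.int32(18), np.int32(28), np.int32(386))]
[0.5413 0.3204 0.297 ] [[401.8968 171.0835]] [[207.33   252.0919]]
[0.5342 0.3192 0.304 ] [[399.9515 167.5582]] [[207.2571 254.9595]]
[0.5916 0.3291 0.25  ] [[415.4773 194.9377]] [[207.6525 232.9712]]
```

```bash
sed -i 's/least_squares(f,x0)/least_squares(f,x0,diff_step=1e-2)/' h.py; python3 - <<'E'
from h import *
np.set_printoptions(precision=4,suppress=True)
a=cam('scene');b=cam('top')
v=[(p,)+mstats(np.array(viewer.outline_of(p,'cup')[0]['pixels'])) for p in (a,b)]
M=lambda x:cyl(.027,0,.08)+x
x,res=fit([q[:2] for q in v],M,[.6,-.37,.005]); print(x,res,[(hullmask_stats(q[0],M(x))[1],q[2]) for q in v])
for q in v: print(fit([q[:2]],lambda x:cyl(.027,0,.08)+[x[0],x[1],0],[.6,-.37]))
B=np.array([[i*.055,j*.0375,k] for i in(-1,1) for j in(-1,1) for k in (0,.01)]+[[i*.05,j*.017,.018] for i in(-1,1) for j in(-1,1)])@np.array([[0,1,0],[-1,0,0],[0,0,1]])
print('rest',fit([(a,np.array([272.1,296.85])),(b,np.array([353.0,266.6]))],lambda x:B+x,[.49,-.05,0.005]))
s=env.get_state();print(s['time_s'])
E
```

```text
[ 0.5942 -0.3647  0.0019] [-0.35   -0.011  -0.4369 -0.1535] [(907.5736321916338, 892), (408.5123701712582, 401)]
(array([ 0.5934, -0.3641]), array([-0., -0.]))
(array([ 0.5939, -0.3666]), array([0., 0.]))
rest (array([ 0.4947, -0.0561,  0.0033]), array([-0.5265,  0.015 , -0.5342, -0.2553]))
2.4
```

```bash
cat > pl.py <<'E'
from h import *
from scipy.spatial.transform import Rotation as Ro
import json
np.set_printoptions(precision=4,suppress=True)
def frame(z,y):
    z=np.array(z,float);z/=np.linalg.norm(z);y=np.array(y,float);y-=z*(y@z);y/=np.linalg.norm(y)
    return Ro.from_matrix(np.c_[np.cross(y,z),y,z])
def tilt(deg,az=np.pi/2): # depression from horizontal, heading az
    d=np.radians(deg);return np.array([np.cos(d)*np.cos(az),np.cos(d)*np.sin(az),-np.sin(d)])
def plan(wps,step=.023,ang=3.8,start=None):
    """wps: (grasp point, Rotation); straight lines, prints rows by call"""
    s=env.get_state(); p=np.array(s['ee_pos']); R=Ro.from_rotvec(s['ee_rot'])
    if start: p,R=start
    rows=[]
    for g,R1 in wps:
        if R1 is None: R1=R
        g=np.array(g,float); goal=g+.008*R1.as_matrix()[:,2]
        rv=(R.inv()*R1).as_rotvec()
        g0=p-.008*R.as_matrix()[:,2]
        N=int(np.ceil(max(np.linalg.norm(g-g0)/step,np.degrees(np.linalg.norm(rv))/ang,np.linalg.norm(goal-p)/step,1)))
        Rs=R
        for i in range(1,N+1):
            Ri=Rs*Ro.from_rotvec(rv*i/N); t=g0+(g-g0)*i/N+.008*Ri.as_matrix()[:,2]
            d=np.round(R.inv().apply(t-p)/.025,2); w=np.round(np.degrees((R.inv()*Ri).as_rotvec())/4,2)
            rows.append({k:float(v) for k,v in zip(('dx','dy','dz','rx','ry','rz'),np.r_[d,w]) if v})
            p=p+R.apply(d*.025); R=R*Ro.from_rotvec(np.radians(w*4))
    for i in range(0,len(rows),10): print(json.dumps(rows[i:i+10]).replace(' ',''))
    print('end',p-.008*R.as_matrix()[:,2],R.as_matrix()[:,2],len(rows), 't',s['time_s'])
    return p,R
E
python3 - <<'E'
from pl import *
R=frame(tilt(45),[1,0,0])
plan([([.36,.2,.28],frame([0,.2,-1],[.8,.5,0])),([.594,-.4655,.20],R),([.594,-.445,.1295],R)])
E
```

```text
[{"dx":-0.52,"dy":-0.71,"dz":-0.08,"rx":-0.11,"ry":0.09,"rz":0.46},{"dx":-0.55,"dy":-0.7,"dz":-0.1,"rx":-0.11,"ry":0.09,"rz":0.47},{"dx":-0.57,"dy":-0.67,"dz":-0.1,"rx":-0.11,"ry":0.1,"rz":0.46},{"dx":-0.59,"dy":-0.66,"dz":-0.11,"rx":-0.11,"ry":0.09,"rz":0.46},{"dx":-0.6,"dy":-0.64,"dz":-0.12,"rx":-0.11,"ry":0.09,"rz":0.47},{"dx":-0.63,"dy":-0.61,"dz":-0.13,"rx":-0.11,"ry":0.09,"rz":0.46},{"dx":-0.65,"dy":-0.6,"dz":-0.14,"rx":-0.11,"ry":0.1,"rz":0.46},{"dx":-0.66,"dy":-0.57,"dz":-0.15,"rx":-0.11,"ry":0.09,"rz":0.47},{"dx":-0.69,"dy":-0.55,"dz":-0.15,"rx":-0.11,"ry":0.09,"rz":0.46},{"dx":-0.69,"dy":-0.52,"dz":-0.17,"rx":-0.11,"ry":0.09,"rz":0.46}]
[{"dx":-0.72,"dy":-0.5,"dz":-0.17,"rx":-0.11,"ry":0.1,"rz":0.47},{"dx":-0.73,"dy":-0.48,"dz":-0.18,"rx":-0.11,"ry":0.09,"rz":0.46},{"dx":-0.74,"dy":-0.45,"dz":-0.19,"rx":-0.11,"ry":0.09,"rz":0.46},{"dx":-0.76,"dy":-0.42,"dz":-0.19,"rx":-0.12,"ry":0.09,"rz":0.47},{"dx":-0.76,"dy":-0.4,"dz":-0.21,"rx":-0.11,"ry":0.1,"rz":0.46},{"dx":-0.78,"dy":-0.37,"dz":-0.21,"rx":-0.11,"ry":0.09,"rz":0.46},{"dx":-0.79,"dy":-0.35,"dz":-0.23,"rx":-0.11,"ry":0.
[... 1687 characters left out ...]
8,"ry":0.27,"rz":0.25},{"dx":-0.78,"dy":0.18,"dz":-0.44,"rx":-0.07,"ry":0.26,"rz":0.25},{"dx":-0.76,"dy":0.2,"dz":-0.45,"rx":-0.08,"ry":0.26,"rz":0.24},{"dx":-0.76,"dy":0.21,"dz":-0.46,"rx":-0.07,"ry":0.27,"rz":0.25},{"dx":-0.74,"dy":0.23,"dz":-0.48,"rx":-0.07,"ry":0.26,"rz":0.25},{"dx":-0.73,"dy":0.25,"dz":-0.48,"rx":-0.08,"ry":0.27,"rz":0.24},{"dx":-0.72,"dy":0.26,"dz":-0.5,"rx":-0.07,"ry":0.26,"rz":0.25},{"dx":-0.71,"dy":0.27,"dz":-0.51,"rx":-0.08,"ry":0.27,"rz":0.25}]
[{"dx":-0.68,"dy":0.29,"dz":-0.53,"rx":-0.07,"ry":0.26,"rz":0.24},{"dx":-0.35,"dz":0.64},{"dx":-0.36,"dz":0.65},{"dx":-0.35,"dz":0.64},{"dx":-0.36,"dz":0.65}]
end [ 0.594  -0.445   0.1294] [-0.0002  0.707  -0.7072] 55 t 2.4
```

```bash
cat >> pl.py <<'E'
def screw(wps,step=.0245,ang=3.9,start=None):
    """each leg = N identical rows"""
    s=env.get_state(); p=np.array(s['ee_pos']); R=Ro.from_rotvec(s['ee_rot'])
    if start: p,R=start
    tot=0
    for w_ in wps:
        g,R1=w_[:2]
        if R1 is None: R1=R
        goal=np.array(g,float)+.008*R1.as_matrix()[:,2]
        rv=(R.inv()*R1).as_rotvec()
        N=w_[2] if len(w_)>2 else int(np.ceil(max(np.linalg.norm(goal-p)/step,np.degrees(np.linalg.norm(rv))/ang,1)))
        while 1:
            w=np.round(np.degrees(rv)/4/N,2); dR=Ro.from_rotvec(np.radians(w*4))
            Rk=R; S=np.zeros((3,3))
            for i in range(N): S+=Rk.as_matrix(); Rk=Rk*dR
            v=np.linalg.solve(S,goal-p)/.025
            if max(abs(v))<=1 and max(abs(w))<=1: break
            N+=1
        v=np.round(v,2); mid=[]
        for i in range(N):
            p=p+R.apply(v*.025); R=R*dR
            if i%5==4: mid.append(p.round(3).tolist())
        tot+=N
        print(N,'x',json.dumps({k:float(x) for k,x in zip(('dx','dy','dz','rx','ry','rz'),np.r_[v,w]) if x}),'mid',mid,'end g',p-.008*R.as_matrix()[:,2],'z',R.as_matrix()[:,2])
    print('rows',tot,'t',s['time_s'])
    return p,R
E
python3 - <<'E'
from pl import *
R=frame(tilt(45),[1,0,0])
screw([([.4,.1,.29],frame([0,0,-1],[.9,.3,0])),([.594,-.4655,.20],R),([.594,-.445,.1295],R)])
E
```

```text
23 x {"dx": -0.87, "dy": -0.47, "dz": -0.09, "rz": 0.55} mid [[0.318, 0.529, 0.241], [0.37, 0.417, 0.252], [0.399, 0.297, 0.263], [0.406, 0.174, 0.275]] end g [0.398  0.1002 0.2894] z [-0.  0. -1.]
25 x {"dx": -0.95, "dy": 0.16, "dz": -0.22, "rx": -0.07, "ry": 0.45, "rz": 0.17} mid [[0.452, -0.009, 0.302], [0.499, -0.123, 0.303], [0.539, -0.238, 0.285], [0.572, -0.352, 0.248], [0.596, -0.459, 0.193]] end g [ 0.5965 -0.4649  0.1988] z [-0.0035  0.7116 -0.7026]
3 x {"dx": -0.47, "dy": -0.03, "dz": 0.84, "rx": -0.02, "ry": -0.03, "rz": 0.01} mid [] end g [ 0.5941 -0.445   0.1295] z [ 0.0007  0.7071 -0.7071]
rows 51 t 2.4
```

apply_moves:
  rows:
    - {"dx": -0.87, "dy": -0.47, "dz": -0.09, "rz": 0.55}
    - {"dx": -0.87, "dy": -0.47, "dz": -0.09, "rz": 0.55}
    - {"dx": -0.87, "dy": -0.47, "dz": -0.09, "rz": 0.55}
    - {"dx": -0.87, "dy": -0.47, "dz": -0.09, "rz": 0.55}
    - {"dx": -0.87, "dy": -0.47, "dz": -0.09, "rz": 0.55}
    - {"dx": -0.87, "dy": -0.47, "dz": -0.09, "rz": 0.55}
    - {"dx": -0.87, "dy": -0.47, "dz": -0.09, "rz": 0.55}
    - {"dx": -0.87, "dy": -0.47, "dz": -0.09, "rz": 0.55}
    - {"dx": -0.87, "dy": -0.47, "dz": -0.09, "rz": 0.55}
    - {"dx": -0.87, "dy": -0.47, "dz": -0.09, "rz": 0.55}
  grip: 1

```text
invalid input
```

apply_moves:
  rows:
    - {"dx": -0.87, "dy": -0.47, "dz": -0.09, "rz": 0.55}
    - {"dx": -0.87, "dy": -0.47, "dz": -0.09, "rz": 0.55}
    - {"dx": -0.87, "dy": -0.47, "dz": -0.09, "rz": 0.55}
    - {"dx": -0.87, "dy": -0.47, "dz": -0.09, "rz": 0.55}
    - {"dx": -0.87, "dy": -0.47, "dz": -0.09, "rz": 0.55}
    - {"dx": -0.87, "dy": -0.47, "dz": -0.09, "rz": 0.55}
    - {"dx": -0.87, "dy": -0.47, "dz": -0.09, "rz": 0.55}
    - {"dx": -0.87, "dy": -0.47, "dz": -0.09, "rz": 0.55}
    - {"dx": -0.87, "dy": -0.47, "dz": -0.09, "rz": 0.55}
    - {"dx": -0.87, "dy": -0.47, "dz": -0.09, "rz": 0.55}

```text
invalid input
```

apply_moves:
  rows:
    - {"dx": -0.87, "dy": -0.47, "dz": -0.09, "rz": 0.55}
    - {"dx": -0.87, "dy": -0.47, "dz": -0.09, "rz": 0.55}
    - {"dx": -0.87, "dy": -0.47, "dz": -0.09, "rz": 0.55}
    - {"dx": -0.95, "dy": 0.16, "dz": -0.22, "rx": -0.07, "ry": 0.45, "rz": 0.17}
    - {"dx": -0.95, "dy": 0.16, "dz": -0.22, "rx": -0.07, "ry": 0.45, "rz": 0.17}
    - {"dx": -0.95, "dy": 0.16, "dz": -0.22, "rx": -0.07, "ry": 0.45, "rz": 0.17}
    - {"dx": -0.95, "dy": 0.16, "dz": -0.22, "rx": -0.07, "ry": 0.45, "rz": 0.17}
    - {"dx": -0.95, "dy": 0.16, "dz": -0.22, "rx": -0.07, "ry": 0.45, "rz": 0.17}

```text
invalid input
```

```bash
python3 - <<'E'
from pl import *
s=env.get_state(); print(s['ee_pos'],s['qpos'],s['ft_force'])
R=frame(tilt(45),[1,0,0])
screw([([.594,-.4655,.20],R),([.594,-.445,.1295],R)])
E
```

```text
[0.2452 0.6289 0.2296] [ 1.1612  0.116   1.4416  0.      1.584  -0.0378] [-1.5218 -0.3673  0.7027]
47 x {"dx": -0.94, "dy": -0.31, "dz": -0.37, "rx": -0.14, "ry": 0.21, "rz": 0.35} mid [[0.337, 0.544, 0.272], [0.42, 0.446, 0.303], [0.492, 0.337, 0.322], [0.55, 0.219, 0.33], [0.594, 0.094, 0.327], [0.621, -0.034, 0.313], [0.632, -0.163, 0.288], [0.626, -0.29, 0.254], [0.602, -0.413, 0.212]] end g [ 0.588  -0.466   0.1987] z [-0.0029  0.7035 -0.7107]
3 x {"dx": -0.45, "dy": 0.09, "dz": 0.85, "rx": -0.01, "ry": 0.02, "rz": -0.08} mid [] end g [ 0.5943 -0.4451  0.1296] z [-0.0008  0.7065 -0.7077]
rows 50 t 2.4
```

apply_moves:
  rows:
    - {"dx": -0.87, "dy": -0.47, "dz": -0.09, "rx": 0, "ry": 0, "rz": 0.55}

```text
time_s: 2.5
ee_pos: [0.2601, 0.6108, 0.2312]
ee_rot: [-0.637, -3.076, 0.001]
ft_force: [0.2, -0.1, -0.0]
finger_gap: 0.093
grip_force: 0.0
```

apply_moves:
  rows:
    - {"dx": -0.87, "dy": -0.47, "dz": -0.09, "rx": 0, "ry": 0, "rz": 0.55}
    - {"dx": -0.87, "dy": -0.47, "dz": -0.09, "rx": 0, "ry": 0, "rz": 0.55}
    - {"dx": -0.87, "dy": -0.47, "dz": -0.09, "rx": 0, "ry": 0, "rz": 0.55}
    - {"dx": -0.87, "dy": -0.47, "dz": -0.09, "rx": 0, "ry": 0, "rz": 0.55}
    - {"dx": -0.87, "dy": -0.47, "dz": -0.09, "rx": 0, "ry": 0, "rz": 0.55}
    - {"dx": -0.87, "dy": -0.47, "dz": -0.09, "rx": 0, "ry": 0, "rz": 0.55}
    - {"dx": -0.87, "dy": -0.47, "dz": -0.09, "rx": 0, "ry": 0, "rz": 0.55}
    - {"dx": -0.87, "dy": -0.47, "dz": -0.09, "rx": 0, "ry": 0, "rz": 0.55}
    - {"dx": -0.87, "dy": -0.47, "dz": -0.09, "rx": 0, "ry": 0, "rz": 0.55}
    - {"dx": -0.87, "dy": -0.47, "dz": -0.09, "rx": 0, "ry": 0, "rz": 0.55}

```text
time_s: 3.5
ee_pos: [0.3777, 0.3926, 0.2546]
ee_rot: [1.217, 2.896, 0.0]
ft_force: [0.0, 0.4, 0.9]
finger_gap: 0.093
grip_force: 0.0
```

apply_moves:
  rows:
    - {"dx": -0.87, "dy": -0.47, "dz": -0.09, "rx": 0, "ry": 0, "rz": 0.55}
    - {"dx": -0.87, "dy": -0.47, "dz": -0.09, "rx": 0, "ry": 0, "rz": 0.55}
    - {"dx": -0.87, "dy": -0.47, "dz": -0.09, "rx": 0, "ry": 0, "rz": 0.55}
    - {"dx": -0.87, "dy": -0.47, "dz": -0.09, "rx": 0, "ry": 0, "rz": 0.55}
    - {"dx": -0.87, "dy": -0.47, "dz": -0.09, "rx": 0, "ry": 0, "rz": 0.55}
    - {"dx": -0.87, "dy": -0.47, "dz": -0.09, "rx": 0, "ry": 0, "rz": 0.55}
    - {"dx": -0.87, "dy": -0.47, "dz": -0.09, "rx": 0, "ry": 0, "rz": 0.55}
    - {"dx": -0.87, "dy": -0.47, "dz": -0.09, "rx": 0, "ry": 0, "rz": 0.55}
    - {"dx": -0.87, "dy": -0.47, "dz": -0.09, "rx": 0, "ry": 0, "rz": 0.55}
    - {"dx": -0.87, "dy": -0.47, "dz": -0.09, "rx": 0, "ry": 0, "rz": 0.55}

```text
time_s: 4.5
ee_pos: [0.4039, 0.1483, 0.2771]
ee_rot: [1.747, 2.611, 0.0]
ft_force: [1.0, 0.0, -0.3]
finger_gap: 0.0931
grip_force: 0.0
```

apply_moves:
  rows:
    - {"dx": -0.87, "dy": -0.47, "dz": -0.09, "rx": 0, "ry": 0, "rz": 0.55}
    - {"dx": -0.87, "dy": -0.47, "dz": -0.09, "rx": 0, "ry": 0, "rz": 0.55}
    - {"dx": -0.95, "dy": 0.16, "dz": -0.22, "rx": -0.07, "ry": 0.45, "rz": 0.17}
    - {"dx": -0.95, "dy": 0.16, "dz": -0.22, "rx": -0.07, "ry": 0.45, "rz": 0.17}
    - {"dx": -0.95, "dy": 0.16, "dz": -0.22, "rx": -0.07, "ry": 0.45, "rz": 0.17}
    - {"dx": -0.95, "dy": 0.16, "dz": -0.22, "rx": -0.07, "ry": 0.45, "rz": 0.17}
    - {"dx": -0.95, "dy": 0.16, "dz": -0.22, "rx": -0.07, "ry": 0.45, "rz": 0.17}

```text
time_s: 5.2
ee_pos: [0.4518, -0.0102, 0.302]
ee_rot: [-1.848, -2.394, -0.172]
ft_force: [0.5, 0.1, 0.4]
finger_gap: 0.0931
grip_force: 0.0
```

```bash
python3 - <<'E'
from pl import *
s=env.get_state(); print(s['ee_pos'],s['qpos'],s['ft_force'])
R=frame(tilt(45),[1,0,0])
screw([([.594,-.4655,.20],R),([.594,-.445,.1295],R)])
E
```

```text
[ 0.4518 -0.0102  0.302 ] [-0.1776 -0.3667  1.7704  0.1563  1.7835 -0.4039] [0.4803 0.0878 0.4085]
20 x {"dx": -0.95, "dy": 0.16, "dz": -0.21, "rx": -0.07, "ry": 0.44, "rz": 0.17} mid [[0.499, -0.124, 0.302], [0.539, -0.239, 0.284], [0.572, -0.352, 0.247], [0.596, -0.459, 0.192]] end g [ 0.5965 -0.4648  0.1976] z [-0.001   0.7027 -0.7115]
3 x {"dx": -0.45, "dy": -0.03, "dz": 0.83, "ry": 0.03, "rz": 0.01} mid [] end g [ 0.5942 -0.445   0.1296] z [-0.001   0.7071 -0.7071]
rows 23 t 5.2
```

apply_moves:
  rows:
    - {"dx": -0.95, "dy": 0.16, "dz": -0.21, "rx": -0.07, "ry": 0.44, "rz": 0.17}
    - {"dx": -0.95, "dy": 0.16, "dz": -0.21, "rx": -0.07, "ry": 0.44, "rz": 0.17}
    - {"dx": -0.95, "dy": 0.16, "dz": -0.21, "rx": -0.07, "ry": 0.44, "rz": 0.17}
    - {"dx": -0.95, "dy": 0.16, "dz": -0.21, "rx": -0.07, "ry": 0.44, "rz": 0.17}
    - {"dx": -0.95, "dy": 0.16, "dz": -0.21, "rx": -0.07, "ry": 0.44, "rz": 0.17}
    - {"dx": -0.95, "dy": 0.16, "dz": -0.21, "rx": -0.07, "ry": 0.44, "rz": 0.17}
    - {"dx": -0.95, "dy": 0.16, "dz": -0.21, "rx": -0.07, "ry": 0.44, "rz": 0.17}
    - {"dx": -0.95, "dy": 0.16, "dz": -0.21, "rx": -0.07, "ry": 0.44, "rz": 0.17}
    - {"dx": -0.95, "dy": 0.16, "dz": -0.21, "rx": -0.07, "ry": 0.44, "rz": 0.17}
    - {"dx": -0.95, "dy": 0.16, "dz": -0.21, "rx": -0.07, "ry": 0.44, "rz": 0.17}

```text
time_s: 6.2
ee_pos: [0.5391, -0.2389, 0.2832]
ee_rot: [-1.824, -2.086, -0.469]
ft_force: [0.3, -0.4, 0.7]
finger_gap: 0.0932
grip_force: 0.0
```

apply_moves:
  rows:
    - {"dx": -0.95, "dy": 0.16, "dz": -0.21, "rx": -0.07, "ry": 0.44, "rz": 0.17}
    - {"dx": -0.95, "dy": 0.16, "dz": -0.21, "rx": -0.07, "ry": 0.44, "rz": 0.17}
    - {"dx": -0.95, "dy": 0.16, "dz": -0.21, "rx": -0.07, "ry": 0.44, "rz": 0.17}
    - {"dx": -0.95, "dy": 0.16, "dz": -0.21, "rx": -0.07, "ry": 0.44, "rz": 0.17}
    - {"dx": -0.95, "dy": 0.16, "dz": -0.21, "rx": -0.07, "ry": 0.44, "rz": 0.17}
    - {"dx": -0.95, "dy": 0.16, "dz": -0.21, "rx": -0.07, "ry": 0.44, "rz": 0.17}
    - {"dx": -0.95, "dy": 0.16, "dz": -0.21, "rx": -0.07, "ry": 0.44, "rz": 0.17}
    - {"dx": -0.95, "dy": 0.16, "dz": -0.21, "rx": -0.07, "ry": 0.44, "rz": 0.17}
    - {"dx": -0.95, "dy": 0.16, "dz": -0.21, "rx": -0.07, "ry": 0.44, "rz": 0.17}
    - {"dx": -0.95, "dy": 0.16, "dz": -0.21, "rx": -0.07, "ry": 0.44, "rz": 0.17}

```text
time_s: 7.2
ee_pos: [0.5965, -0.4591, 0.1913]
ee_rot: [-1.762, -1.766, -0.723]
ft_force: [-0.0, -0.3, 0.1]
finger_gap: 0.0931
grip_force: 0.0
```

apply_moves:
  rows:
    - {"dx": -0.45, "dy": -0.03, "dz": 0.83, "rx": 0, "ry": 0.03, "rz": 0.01}
    - {"dx": -0.45, "dy": -0.03, "dz": 0.83, "rx": 0, "ry": 0.03, "rz": 0.01}
    - {"dx": -0.45, "dy": -0.03, "dz": 0.83, "rx": 0, "ry": 0.03, "rz": 0.01}

```text
time_s: 7.5
ee_pos: [0.5939, -0.4384, 0.1225]
ee_rot: [-1.76, -1.76, -0.726]
ft_force: [-0.2, -0.7, 0.1]
finger_gap: 0.093
grip_force: 0.0
```

```bash
python3 - <<'E'
from pl import *
a=cam('scene');b=cam('top')
s=env.get_state(); print(s['ee_pos'],s['qpos'],s['ft_force'])
R=frame(tilt(45),[1,0,0])
screw([([.594,-.3655,.050],R)])
A=cv2.resize(a['frame'][250:460,60:330],(400,311));B=cv2.resize(b['frame'][160:330,350:560],(400,324))[:311]
cv2.imwrite('pics/p2.png',np.hstack([A,B])[:,:,::-1])
E
```

```text
[ 0.5934 -0.4372  0.1204] [-0.854   0.6456  1.0847  0.5338  2.0027 -0.776 ] [-0.9838  0.2401 -0.2943]
5 x {"dx": 0.01, "dy": 0.01, "dz": 0.87, "rx": -0.01, "ry": -0.01, "rz": -0.01} mid [[0.594, -0.359, 0.044]] end g [ 0.5943 -0.365   0.0501] z [-0.0012  0.7064 -0.7078]
rows 5 t 7.6
```

View pics/p2.png

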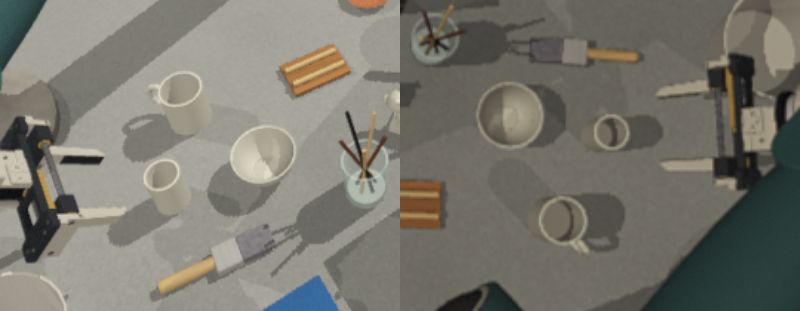

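apply_moves:
  rows:
    - {"dx": 0.01, "dy": 0.01, "dz": 0.87, "rx": -0.01, "ry": -0.01, "rz": -0.01}
    - {"dx": 0.01, "dy": 0.01, "dz": 0.87, "rx": -0.01, "ry": -0.01, "rz": -0.01}
    - {"dx": 0.01, "dy": 0.01, "dz": 0.87, "rx": -0.01, "ry": -0.01, "rz": -0.01}
    - {"dx": 0.01, "dy": 0.01, "dz": 0.87, "rx": -0.01, "ry": -0.01, "rz": -0.01}
    - {"dx": 0.01, "dy": 0.01, "dz": 0.87, "rx": -0.01, "ry": -0.01, "rz": -0.01}
    - {"dx": 0, "dy": 0, "dz": 0, "rx": 0, "ry": 0, "rz": 0}

```text
time_s: 8.2
ee_pos: [0.5952, -0.3594, 0.0472]
ee_rot: [-1.759, -1.766, -0.728]
ft_force: [-0.7, 0.9, -0.8]
finger_gap: 0.0931
grip_force: 0.0
```

apply_moves:
  rows:
    - {"dx": 0, "dy": 0, "dz": 0, "rx": 0, "ry": 0, "rz": 0}
    - {"dx": 0, "dy": 0, "dz": 0, "rx": 0, "ry": 0, "rz": 0}
    - {"dx": 0, "dy": 0, "dz": 0, "rx": 0, "ry": 0, "rz": 0}
    - {"dx": 0, "dy": 0, "dz": 0, "rx": 0, "ry": 0, "rz": 0}
  grip: -1
  grip_force: 20

```text
time_s: 8.6
ee_pos: [0.5953, -0.3615, 0.0482]
ee_rot: [-1.762, -1.767, -0.729]
ft_force: [0.2, 0.7, -0.8]
finger_gap: 0.0654
grip_force: 0.0
```

apply_moves:
  rows:
    - {"dx": 0, "dy": 0, "dz": 0, "rx": 0, "ry": 0, "rz": 0}
    - {"dx": 0, "dy": 0, "dz": 0, "rx": 0, "ry": 0, "rz": 0}

```text
time_s: 8.8
ee_pos: [0.5952, -0.361, 0.0479]
ee_rot: [-1.761, -1.766, -0.728]
ft_force: [-2.0, -2.1, 1.8]
finger_gap: 0.0542
grip_force: 20.0
```

```bash
python3 - <<'E'
from pl import *
b=cam('top');a=cam('scene')
r=viewer.outline_of(b,'lion');
for q in r[:2]:
    m=np.array(q['pixels']).astype(np.uint8); c=max(cv2.findContours(m,0,2)[0],key=len)[:,0]
    print(q['p'],q['bbox']); P=np.array([atz(b,*u,.05)[:2] for u in c]); print(P.min(0),P.max(0)); print(cv2.minAreaRect((P*1000).astype(np.float32)))
p,R=screw([([.596,-.366,.17],None),])
az=-np.pi/2-.015
R1=frame(tilt(80,az),[1,-.015,0]);R2=frame(tilt(45,az),[1,-.015,0])
screw([([.50,-.12,.19],R1),([.4945,-.043,.11],R2),([.4945,-.043,.043],R2)],start=(p,R))
E
```

```text
0.8 [323.9, 203.6, 23.0, 26.4]
[ 0.649  -0.0104] [0.7276 0.0603]
((686.6554565429688, 24.360034942626953), (93.59443664550781, 49.42610168457031), 34.87088394165039)
0.67 [293.8, 306.1, 30.5, 34.1]
[0.3399 0.0782] [0.4339 0.1724]
((386.88555908203125, 125.36245727539062), (93.95451354980469, 93.27776336669922), 88.32878875732422)
5 x {"dx": 0.66, "dy": 0.01, "dz": -0.66} mid [[0.596, -0.36, 0.165]] end g [ 0.596  -0.366   0.1703] z [ 0.0015  0.7037 -0.7105]
rows 5 t 8.95
15 x {"dx": 0.64, "dy": -0.26, "dz": 0.17, "ry": -0.91, "rz": 0.02} mid [[0.564, -0.284, 0.196], [0.532, -0.202, 0.202], [0.5, -0.121, 0.183]] end g [ 0.5002 -0.12    0.1908] z [-0.0055 -0.1715 -0.9852]
10 x {"dx": 0.4, "dy": -0.03, "dz": 0.16, "rx": -0.01, "ry": -0.88} mid [[0.497, -0.079, 0.149], [0.494, -0.05, 0.105]] end g [ 0.4939 -0.044   0.1103] z [-0.0078 -0.7081 -0.7061]
3 x {"dx": 0.64, "dz": 0.63, "rx": 0.01, "ry": 0.01, "rz": -0.01} mid [] end g [ 0.4941 -0.0435  0.043 ] z [-0.0099 -0.7065 -0.7076]
rows 28 t 8.95
```

apply_moves:
  rows:
    - {"dx": 0.66, "dy": 0.01, "dz": -0.66, "rx": 0, "ry": 0, "rz": 0}
    - {"dx": 0.66, "dy": 0.01, "dz": -0.66, "rx": 0, "ry": 0, "rz": 0}
    - {"dx": 0.66, "dy": 0.01, "dz": -0.66, "rx": 0, "ry": 0, "rz": 0}
    - {"dx": 0.66, "dy": 0.01, "dz": -0.66, "rx": 0, "ry": 0, "rz": 0}
    - {"dx": 0.66, "dy": 0.01, "dz": -0.66, "rx": 0, "ry": 0, "rz": 0}
    - {"dx": 0.64, "dy": -0.26, "dz": 0.17, "rx": 0, "ry": -0.91, "rz": 0.02}
    - {"dx": 0.64, "dy": -0.26, "dz": 0.17, "rx": 0, "ry": -0.91, "rz": 0.02}
    - {"dx": 0.64, "dy": -0.26, "dz": 0.17, "rx": 0, "ry": -0.91, "rz": 0.02}
    - {"dx": 0.64, "dy": -0.26, "dz": 0.17, "rx": 0, "ry": -0.91, "rz": 0.02}
    - {"dx": 0.64, "dy": -0.26, "dz": 0.17, "rx": 0, "ry": -0.91, "rz": 0.02}

```text
time_s: 9.95
ee_pos: [0.5633, -0.2836, 0.1979]
ee_rot: [-1.971, -1.962, -0.462]
ft_force: [-0.0, -0.9, -1.3]
finger_gap: 0.0544
grip_force: 20.0
```

apply_moves:
  rows:
    - {"dx": 0.64, "dy": -0.26, "dz": 0.17, "rx": 0, "ry": -0.91, "rz": 0.02}
    - {"dx": 0.64, "dy": -0.26, "dz": 0.17, "rx": 0, "ry": -0.91, "rz": 0.02}
    - {"dx": 0.64, "dy": -0.26, "dz": 0.17, "rx": 0, "ry": -0.91, "rz": 0.02}
    - {"dx": 0.64, "dy": -0.26, "dz": 0.17, "rx": 0, "ry": -0.91, "rz": 0.02}
    - {"dx": 0.64, "dy": -0.26, "dz": 0.17, "rx": 0, "ry": -0.91, "rz": 0.02}
    - {"dx": 0.64, "dy": -0.26, "dz": 0.17, "rx": 0, "ry": -0.91, "rz": 0.02}
    - {"dx": 0.64, "dy": -0.26, "dz": 0.17, "rx": 0, "ry": -0.91, "rz": 0.02}
    - {"dx": 0.64, "dy": -0.26, "dz": 0.17, "rx": 0, "ry": -0.91, "rz": 0.02}
    - {"dx": 0.64, "dy": -0.26, "dz": 0.17, "rx": 0, "ry": -0.91, "rz": 0.02}
    - {"dx": 0.64, "dy": -0.26, "dz": 0.17, "rx": 0, "ry": -0.91, "rz": 0.02}

```text
time_s: 10.95
ee_pos: [0.4999, -0.1204, 0.1843]
ee_rot: [2.151, 2.111, -0.188]
ft_force: [0.4, -0.2, -1.4]
finger_gap: 0.0544
grip_force: 20.0
```

apply_moves:
  rows:
    - {"dx": 0.4, "dy": -0.03, "dz": 0.16, "rx": -0.01, "ry": -0.88, "rz": 0}
    - {"dx": 0.4, "dy": -0.03, "dz": 0.16, "rx": -0.01, "ry": -0.88, "rz": 0}
    - {"dx": 0.4, "dy": -0.03, "dz": 0.16, "rx": -0.01, "ry": -0.88, "rz": 0}
    - {"dx": 0.4, "dy": -0.03, "dz": 0.16, "rx": -0.01, "ry": -0.88, "rz": 0}
    - {"dx": 0.4, "dy": -0.03, "dz": 0.16, "rx": -0.01, "ry": -0.88, "rz": 0}
    - {"dx": 0.4, "dy": -0.03, "dz": 0.16, "rx": -0.01, "ry": -0.88, "rz": 0}
    - {"dx": 0.4, "dy": -0.03, "dz": 0.16, "rx": -0.01, "ry": -0.88, "rz": 0}
    - {"dx": 0.4, "dy": -0.03, "dz": 0.16, "rx": -0.01, "ry": -0.88, "rz": 0}
    - {"dx": 0.4, "dy": -0.03, "dz": 0.16, "rx": -0.01, "ry": -0.88, "rz": 0}
    - {"dx": 0.4, "dy": -0.03, "dz": 0.16, "rx": -0.01, "ry": -0.88, "rz": 0}

```text
time_s: 11.95
ee_pos: [0.4941, -0.0489, 0.1055]
ee_rot: [1.774, 1.742, -0.731]
ft_force: [0.2, 0.3, -1.2]
finger_gap: 0.0546
grip_force: 20.0
```

```bash
python3 - <<'E'
from pl import *
a=cam('scene');b=cam('top')
s=env.get_state(); print(s['ee_pos'],s['qpos'],s['ft_force'])
az=-np.pi/2-.015
R2=frame(tilt(45,az),[1,-.015,0])
screw([([.4945,-.043,.043],R2)])
A=cv2.resize(a['frame'][200:400,160:420],(400,308));B=cv2.resize(b['frame'][170:330,260:468],(400,308))
cv2.imwrite('pics/p3.png',np.hstack([A,B])[:,:,::-1])
E
```

```text
[ 0.4933 -0.0485  0.1034] [ 0.2594 -0.0787  1.9954 -0.753   1.5107  0.4352] [ 0.4294  0.4089 -0.3353]
3 x {"dx": 0.62, "dy": 0.01, "dz": 0.62, "rx": 0.01, "ry": 0.01} mid [] end g [ 0.4942 -0.0429  0.0433] z [-0.0111 -0.7071 -0.707 ]
rows 3 t 12.05
```

View pics/p3.png

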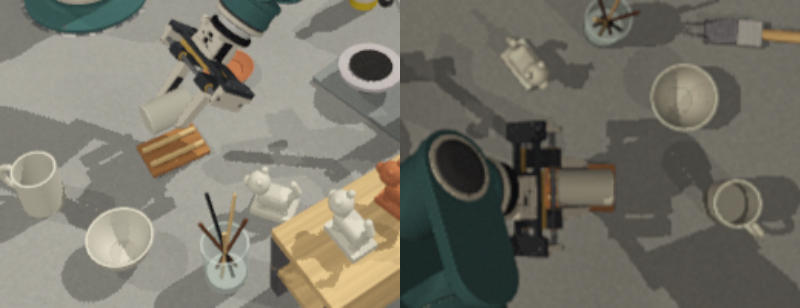

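apply_moves:
  rows:
    - {"dx": 0.62, "dy": 0.01, "dz": 0.62, "rx": 0.01, "ry": 0.01, "rz": 0}
    - {"dx": 0.62, "dy": 0.01, "dz": 0.62, "rx": 0.01, "ry": 0.01, "rz": 0}
    - {"dx": 0.62, "dy": 0.01, "dz": 0.62, "rx": 0.01, "ry": 0.01, "rz": 0}
    - {"dx": 0, "dy": 0, "dz": 0, "rx": 0, "ry": 0, "rz": 0}

```text
time_s: 12.45
ee_pos: [0.4942, -0.0502, 0.0369]
ee_rot: [1.779, 1.748, -0.735]
ft_force: [-0.2, 0.4, 0.4]
finger_gap: 0.0544
grip_force: 20.0
```

apply_moves:
  rows:
    - {"dx": 0.04, "dy": 0, "dz": 0.04, "rx": 0, "ry": 0, "rz": 0}
    - {"dx": 0, "dy": 0, "dz": 0, "rx": 0, "ry": 0, "rz": 0}

```text
time_s: 12.65
ee_pos: [0.4953, -0.0496, 0.0382]
ee_rot: [1.778, 1.746, -0.731]
ft_force: [0.1, -0.2, -0.3]
finger_gap: 0.0542
grip_force: 20.0
```

```bash
python3 - <<'E'
from pl import *
s=env.get_state(); R=Ro.from_rotvec(s['ee_rot']).as_matrix(); print(s['ee_pos']-.008*R[:,2],R[:,2],s['ft_force'],s['torque'])
E
```

```text
[ 0.4953 -0.044   0.0438] [-0.0095 -0.7058 -0.7084] [ 0.0674 -0.2152 -0.3054] [0.4912 0.1001 0.0397]
```

apply_moves:
  rows:
    - {"dx": 0.04, "dy": 0, "dz": 0.04, "rx": 0, "ry": 0, "rz": 0}
    - {"dx": 0, "dy": 0, "dz": 0, "rx": 0, "ry": 0, "rz": 0}

```text
time_s: 12.85
ee_pos: [0.4951, -0.0495, 0.0363]
ee_rot: [1.777, 1.746, -0.732]
ft_force: [0.3, -0.1, 0.4]
finger_gap: 0.0546
grip_force: 20.0
```

apply_moves:
  rows:
    - {"dx": 0.03, "dy": 0, "dz": 0.03, "rx": 0, "ry": 0, "rz": 0}
    - {"dx": 0, "dy": 0, "dz": 0, "rx": 0, "ry": 0, "rz": 0}

```text
time_s: 13.05
ee_pos: [0.4951, -0.0495, 0.0356]
ee_rot: [1.777, 1.746, -0.733]
ft_force: [-2.9, 3.3, 7.2]
finger_gap: 0.0543
grip_force: 20.0
```

apply_moves:
  rows:
    - {"dx": 0, "dy": 0, "dz": 0, "rx": 0, "ry": 0, "rz": 0}
    - {"dx": 0, "dy": 0, "dz": 0, "rx": 0, "ry": 0, "rz": 0}
    - {"dx": 0, "dy": 0, "dz": 0, "rx": 0, "ry": 0, "rz": 0}
    - {"dx": 0, "dy": 0, "dz": 0, "rx": 0, "ry": 0, "rz": 0}
    - {"dx": 0, "dy": 0, "dz": 0, "rx": 0, "ry": 0, "rz": 0}
  grip: 1

```text
time_s: 13.55
ee_pos: [0.4949, -0.0495, 0.0348]
ee_rot: [1.777, 1.747, -0.733]
ft_force: [-0.6, 0.4, -0.5]
finger_gap: 0.0896
grip_force: 0.0
```

```bash
python3 - <<'E'
from pl import *
s=env.get_state(); R=Ro.from_rotvec(s['ee_rot']);z=R.as_matrix()[:,2]; g=s['ee_pos']-.008*z; print(g,s['ft_force'],s['finger_gap'])
R2=frame(tilt(55,np.pi/2-.01),[1,-.01,0])
z2=R2.as_matrix()[:,2]; t=np.array([.495,-.0595,.040])
screw([(g-.1*z,R),(t-.1*z2,R2),(t,R2)])
E
```

```text
[ 0.495  -0.0439  0.0404] [-0.587   0.4268 -0.5239] 0.08960242975292869
5 x {"dz": -0.8} mid [[0.496, 0.021, 0.106]] end g [0.496  0.0268 0.1112] z [-0.0099 -0.7064 -0.7077]
21 x {"dx": -0.28, "dz": 0.01, "ry": 0.95} mid [[0.495, -0.007, 0.126], [0.495, -0.041, 0.135], [0.494, -0.076, 0.134], [0.494, -0.108, 0.121]] end g [ 0.4936 -0.1184  0.1237] z [ 0.0109  0.5714 -0.8206]
5 x {"dz": 0.82, "rx": 0.01, "ry": 0.01, "rz": -0.01} mid [[0.495, -0.055, 0.033]] end g [ 0.4946 -0.0598  0.0396] z [ 0.0074  0.5743 -0.8186]
rows 31 t 13.55
```

apply_moves:
  rows:
    - {"dx": 0, "dy": 0, "dz": -0.8, "rx": 0, "ry": 0, "rz": 0}
    - {"dx": 0, "dy": 0, "dz": -0.8, "rx": 0, "ry": 0, "rz": 0}
    - {"dx": 0, "dy": 0, "dz": -0.8, "rx": 0, "ry": 0, "rz": 0}
    - {"dx": 0, "dy": 0, "dz": -0.8, "rx": 0, "ry": 0, "rz": 0}
    - {"dx": 0, "dy": 0, "dz": -0.8, "rx": 0, "ry": 0, "rz": 0}
    - {"dx": -0.28, "dy": 0, "dz": 0.01, "rx": 0, "ry": 0.95, "rz": 0}
    - {"dx": -0.28, "dy": 0, "dz": 0.01, "rx": 0, "ry": 0.95, "rz": 0}
    - {"dx": -0.28, "dy": 0, "dz": 0.01, "rx": 0, "ry": 0.95, "rz": 0}
    - {"dx": -0.28, "dy": 0, "dz": 0.01, "rx": 0, "ry": 0.95, "rz": 0}
    - {"dx": -0.28, "dy": 0, "dz": 0.01, "rx": 0, "ry": 0.95, "rz": 0}

```text
time_s: 14.55
ee_pos: [0.4954, -0.0074, 0.1261]
ee_rot: [1.988, 1.956, -0.452]
ft_force: [-0.4, -0.3, -0.3]
finger_gap: 0.0929
grip_force: 0.0
```

apply_moves:
  rows:
    - {"dx": -0.28, "dy": 0, "dz": 0.01, "rx": 0, "ry": 0.95, "rz": 0}
    - {"dx": -0.28, "dy": 0, "dz": 0.01, "rx": 0, "ry": 0.95, "rz": 0}
    - {"dx": -0.28, "dy": 0, "dz": 0.01, "rx": 0, "ry": 0.95, "rz": 0}
    - {"dx": -0.28, "dy": 0, "dz": 0.01, "rx": 0, "ry": 0.95, "rz": 0}
    - {"dx": -0.28, "dy": 0, "dz": 0.01, "rx": 0, "ry": 0.95, "rz": 0}
    - {"dx": -0.28, "dy": 0, "dz": 0.01, "rx": 0, "ry": 0.95, "rz": 0}
    - {"dx": -0.28, "dy": 0, "dz": 0.01, "rx": 0, "ry": 0.95, "rz": 0}
    - {"dx": -0.28, "dy": 0, "dz": 0.01, "rx": 0, "ry": 0.95, "rz": 0}
    - {"dx": -0.28, "dy": 0, "dz": 0.01, "rx": 0, "ry": 0.95, "rz": 0}
    - {"dx": -0.28, "dy": 0, "dz": 0.01, "rx": 0, "ry": 0.95, "rz": 0}

```text
time_s: 15.55
ee_pos: [0.4943, -0.076, 0.1342]
ee_rot: [-2.128, -2.094, -0.23]
ft_force: [0.2, 0.4, 0.6]
finger_gap: 0.0928
grip_force: 0.0
```

apply_moves:
  rows:
    - {"dx": -0.28, "dy": 0, "dz": 0.01, "rx": 0, "ry": 0.95, "rz": 0}
    - {"dx": -0.28, "dy": 0, "dz": 0.01, "rx": 0, "ry": 0.95, "rz": 0}
    - {"dx": -0.28, "dy": 0, "dz": 0.01, "rx": 0, "ry": 0.95, "rz": 0}
    - {"dx": -0.28, "dy": 0, "dz": 0.01, "rx": 0, "ry": 0.95, "rz": 0}
    - {"dx": -0.28, "dy": 0, "dz": 0.01, "rx": 0, "ry": 0.95, "rz": 0}
    - {"dx": -0.28, "dy": 0, "dz": 0.01, "rx": 0, "ry": 0.95, "rz": 0}
    - {"dx": 0, "dy": 0, "dz": 0, "rx": 0, "ry": 0, "rz": 0}

```text
time_s: 16.25
ee_pos: [0.4932, -0.1149, 0.1157]
ee_rot: [-1.891, -1.857, -0.596]
ft_force: [-0.1, 0.5, 0.2]
finger_gap: 0.093
grip_force: 0.0
```

```bash
python3 - <<'E'
from pl import *
a=cam('scene');b=cam('top')
s=env.get_state(); print(s['ee_pos'],s['qpos'],s['ft_force'])
R2=frame(tilt(55,np.pi/2-.01),[1,-.01,0])
screw([([.495,-.0595,.040],R2)])
A=cv2.resize(a['frame'][240:370,180:349],(400,308));B=cv2.resize(b['frame'][190:330,280:462],(400,308))
cv2.imwrite('pics/p4.png',np.hstack([A,B])[:,:,::-1])
E
```

```text
[ 0.4936 -0.1141  0.1169] [-0.5643 -0.0284  1.8639  0.5108  1.6416 -0.5991] [ 0.3561 -0.0009  0.1754]
5 x {"dx": 0.01, "dz": 0.82, "rx": 0.01, "ry": 0.01, "rz": -0.01} mid [[0.495, -0.054, 0.034]] end g [ 0.4945 -0.0591  0.0401] z [ 0.0073  0.5732 -0.8194]
rows 5 t 16.35
```

View pics/p4.png

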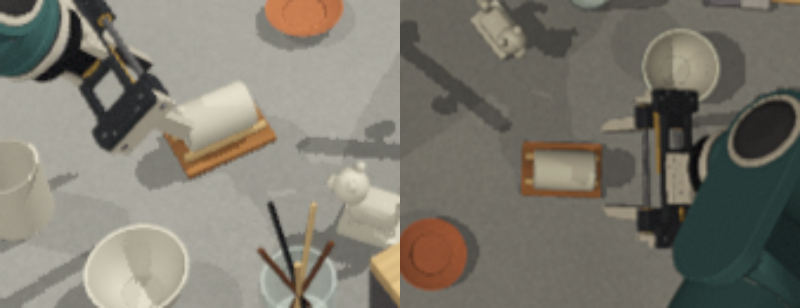

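apply_moves:
  rows:
    - {"dx": 0.01, "dy": 0, "dz": 0.82, "rx": 0.01, "ry": 0.01, "rz": -0.01}
    - {"dx": 0.01, "dy": 0, "dz": 0.82, "rx": 0.01, "ry": 0.01, "rz": -0.01}
    - {"dx": 0.01, "dy": 0, "dz": 0.82, "rx": 0.01, "ry": 0.01, "rz": -0.01}
    - {"dx": 0.01, "dy": 0, "dz": 0.82, "rx": 0.01, "ry": 0.01, "rz": -0.01}
    - {"dx": 0.01, "dy": 0, "dz": 0.82, "rx": 0.01, "ry": 0.01, "rz": -0.01}
    - {"dx": 0, "dy": 0, "dz": 0, "rx": 0, "ry": 0, "rz": 0}

```text
time_s: 16.95
ee_pos: [0.4938, -0.0524, 0.0328]
ee_rot: [-1.882, -1.864, -0.593]
ft_force: [-0.1, -0.2, 0.5]
finger_gap: 0.0929
grip_force: 0.0
```

apply_moves:
  rows:
    - {"dx": 0, "dy": 0, "dz": 0, "rx": 0, "ry": 0, "rz": 0}
    - {"dx": 0, "dy": 0, "dz": 0, "rx": 0, "ry": 0, "rz": 0}
    - {"dx": 0, "dy": 0, "dz": 0, "rx": 0, "ry": 0, "rz": 0}
    - {"dx": 0, "dy": 0, "dz": 0, "rx": 0, "ry": 0, "rz": 0}
    - {"dx": 0, "dy": 0, "dz": 0, "rx": 0, "ry": 0, "rz": 0}
    - {"dx": 0, "dy": 0, "dz": 0, "rx": 0, "ry": 0, "rz": 0}
  grip: -1
  grip_force: 20

```text
time_s: 17.55
ee_pos: [0.4929, -0.0543, 0.0339]
ee_rot: [-1.881, -1.862, -0.592]
ft_force: [-20.1, -5.5, 12.6]
finger_gap: 0.0543
grip_force: 19.9
```

```bash
cat > m3.py <<'E'
from pl import *
s=env.get_state(); R=Ro.from_rotvec(s['ee_rot']);z=R.as_matrix()[:,2]; g=s['ee_pos']-.008*z; print(g,s['ft_force'],s['finger_gap'])
yaw=.172; ex=np.array([np.cos(yaw),np.sin(yaw),0]); ey=np.array([-np.sin(yaw),np.cos(yaw),0]); P=np.array([.5655,.3255,0])
# place frame: cup z -> -Z, keep grasp: cup axis in tool frame
cz=R.inv().apply([0,1,0]); print('cup axis in tool',cz)
D=np.arcsin(cz[2]); zt=tilt(np.degrees(D),yaw)
for sgn in (1,-1):
    R3=frame(zt,sgn*ey); 
    if R3.apply(cz)[2]<0: break
print('D',np.degrees(D),'sgn',sgn,R3.apply(cz))
E
python3 - <<'E'
from m3 import *
pre=P-.17*ex+[0,0,.115]
Rm=frame([0.3,.0,-1],[1,0,0])
p,R_=screw([(g+[0,0,.1],None)])
for ang in [0]:
    screw([(P-.24*ex+[0,0,.16],R3),(pre,R3)],start=(p,R_))
E
```

```text
[ 0.4929 -0.0589  0.0405] [-20.1402  -5.4816  12.6238] 0.054314310593759074
cup axis in tool [ 0.8183 -0.009   0.5747]
D 35.08064816903335 sgn 1 [ 0.0016 -0.0089 -1.    ]
5 x {"dx": 0.46, "dz": -0.65} mid [[0.493, -0.054, 0.133]] end g [ 0.4932 -0.0585  0.14  ] z [ 0.0029  0.5747 -0.8183]
rows 5 t 17.55
33 x {"dx": 0.51, "dy": 0.2, "dz": -0.05, "rx": -0.14, "ry": -0.49, "rz": -0.81} mid [[0.511, -0.001, 0.173], [0.511, 0.06, 0.205], [0.492, 0.123, 0.224], [0.458, 0.182, 0.227], [0.415, 0.233, 0.212], [0.367, 0.27, 0.181]] end g [0.3318 0.2839 0.159 ] z [ 0.8076  0.1317 -0.5749]
4 x {"dx": -0.03, "dy": 0.02, "dz": 0.8, "rx": -0.03, "rz": 0.01} mid [] end g [0.3978 0.2968 0.1155] z [ 0.8061  0.1399 -0.5749]
rows 37 t 17.55
```

apply_moves:
  rows:
    - {"dx": 0.46, "dy": 0, "dz": -0.65, "rx": 0, "ry": 0, "rz": 0}
    - {"dx": 0.46, "dy": 0, "dz": -0.65, "rx": 0, "ry": 0, "rz": 0}
    - {"dx": 0.46, "dy": 0, "dz": -0.65, "rx": 0, "ry": 0, "rz": 0}
    - {"dx": 0.46, "dy": 0, "dz": -0.65, "rx": 0, "ry": 0, "rz": 0}
    - {"dx": 0.46, "dy": 0, "dz": -0.65, "rx": 0, "ry": 0, "rz": 0}
    - {"dx": 0.51, "dy": 0.2, "dz": -0.05, "rx": -0.14, "ry": -0.49, "rz": -0.81}
    - {"dx": 0.51, "dy": 0.2, "dz": -0.05, "rx": -0.14, "ry": -0.49, "rz": -0.81}
    - {"dx": 0.51, "dy": 0.2, "dz": -0.05, "rx": -0.14, "ry": -0.49, "rz": -0.81}

```text
time_s: 18.35
ee_pos: [0.5078, -0.0233, 0.1583]
ee_rot: [-1.817, -2.11, -0.594]
ft_force: [-0.2, 0.3, -0.7]
finger_gap: 0.0541
grip_force: 19.7
```

apply_moves:
  rows:
    - {"dx": 0.51, "dy": 0.2, "dz": -0.05, "rx": -0.14, "ry": -0.49, "rz": -0.81}
    - {"dx": 0.51, "dy": 0.2, "dz": -0.05, "rx": -0.14, "ry": -0.49, "rz": -0.81}
    - {"dx": 0.51, "dy": 0.2, "dz": -0.05, "rx": -0.14, "ry": -0.49, "rz": -0.81}
    - {"dx": 0.51, "dy": 0.2, "dz": -0.05, "rx": -0.14, "ry": -0.49, "rz": -0.81}
    - {"dx": 0.51, "dy": 0.2, "dz": -0.05, "rx": -0.14, "ry": -0.49, "rz": -0.81}
    - {"dx": 0.51, "dy": 0.2, "dz": -0.05, "rx": -0.14, "ry": -0.49, "rz": -0.81}
    - {"dx": 0.51, "dy": 0.2, "dz": -0.05, "rx": -0.14, "ry": -0.49, "rz": -0.81}
    - {"dx": 0.51, "dy": 0.2, "dz": -0.05, "rx": -0.14, "ry": -0.49, "rz": -0.81}
    - {"dx": 0.51, "dy": 0.2, "dz": -0.05, "rx": -0.14, "ry": -0.49, "rz": -0.81}
    - {"dx": 0.51, "dy": 0.2, "dz": -0.05, "rx": -0.14, "ry": -0.49, "rz": -0.81}

```text
time_s: 19.35
ee_pos: [0.5024, 0.0981, 0.218]
ee_rot: [1.306, 2.652, 0.496]
ft_force: [0.2, 0.1, -0.9]
finger_gap: 0.054
grip_force: 19.7
```

```bash
python3 - <<'E'
from pl import *
s=env.get_state(); print(s['ee_pos'],s['qpos'],s['ft_force'],s['finger_gap'])
yaw=.172; ex=np.array([np.cos(yaw),np.sin(yaw),0]); ey=np.array([-np.sin(yaw),np.cos(yaw),0]); P=np.array([.5655,.3255,0])
R3=frame(tilt(35.1,yaw),ey)
screw([(P-.24*ex+[0,0,.16],R3)])
E
```

```text
[0.5024 0.0981 0.218 ] [ 0.0141 -0.4463  1.9855  0.234   1.3247 -0.6669] [ 0.1901  0.0845 -0.9433] 0.054023358544367774
20 x {"dx": 0.52, "dy": 0.2, "dz": -0.06, "rx": -0.15, "ry": -0.48, "rz": -0.81} mid [[0.473, 0.161, 0.228], [0.431, 0.216, 0.222], [0.382, 0.259, 0.197], [0.333, 0.287, 0.157]] end g [0.3264 0.2858 0.1613] z [ 0.8058  0.146  -0.5739]
rows 20 t 19.35
```

apply_moves:
  rows:
    - {"dx": 0.52, "dy": 0.2, "dz": -0.06, "rx": -0.15, "ry": -0.48, "rz": -0.81}
    - {"dx": 0.52, "dy": 0.2, "dz": -0.06, "rx": -0.15, "ry": -0.48, "rz": -0.81}
    - {"dx": 0.52, "dy": 0.2, "dz": -0.06, "rx": -0.15, "ry": -0.48, "rz": -0.81}
    - {"dx": 0.52, "dy": 0.2, "dz": -0.06, "rx": -0.15, "ry": -0.48, "rz": -0.81}
    - {"dx": 0.52, "dy": 0.2, "dz": -0.06, "rx": -0.15, "ry": -0.48, "rz": -0.81}
    - {"dx": 0.52, "dy": 0.2, "dz": -0.06, "rx": -0.15, "ry": -0.48, "rz": -0.81}
    - {"dx": 0.52, "dy": 0.2, "dz": -0.06, "rx": -0.15, "ry": -0.48, "rz": -0.81}
    - {"dx": 0.52, "dy": 0.2, "dz": -0.06, "rx": -0.15, "ry": -0.48, "rz": -0.81}
    - {"dx": 0.52, "dy": 0.2, "dz": -0.06, "rx": -0.15, "ry": -0.48, "rz": -0.81}
    - {"dx": 0.52, "dy": 0.2, "dz": -0.06, "rx": -0.15, "ry": -0.48, "rz": -0.81}

```text
time_s: 20.35
ee_pos: [0.4312, 0.2159, 0.2216]
ee_rot: [0.507, 2.504, 0.295]
ft_force: [0.8, 0.8, -0.5]
finger_gap: 0.0537
grip_force: 19.7
```

apply_moves:
  rows:
    - {"dx": 0.52, "dy": 0.2, "dz": -0.06, "rx": -0.15, "ry": -0.48, "rz": -0.81}
    - {"dx": 0.52, "dy": 0.2, "dz": -0.06, "rx": -0.15, "ry": -0.48, "rz": -0.81}
    - {"dx": 0.52, "dy": 0.2, "dz": -0.06, "rx": -0.15, "ry": -0.48, "rz": -0.81}
    - {"dx": 0.52, "dy": 0.2, "dz": -0.06, "rx": -0.15, "ry": -0.48, "rz": -0.81}
    - {"dx": 0.52, "dy": 0.2, "dz": -0.06, "rx": -0.15, "ry": -0.48, "rz": -0.81}
    - {"dx": 0.52, "dy": 0.2, "dz": -0.06, "rx": -0.15, "ry": -0.48, "rz": -0.81}
    - {"dx": 0.52, "dy": 0.2, "dz": -0.06, "rx": -0.15, "ry": -0.48, "rz": -0.81}
    - {"dx": 0.52, "dy": 0.2, "dz": -0.06, "rx": -0.15, "ry": -0.48, "rz": -0.81}
    - {"dx": 0.52, "dy": 0.2, "dz": -0.06, "rx": -0.15, "ry": -0.48, "rz": -0.81}
    - {"dx": 0.52, "dy": 0.2, "dz": -0.06, "rx": -0.15, "ry": -0.48, "rz": -0.81}

```text
time_s: 21.35
ee_pos: [0.3373, 0.296, 0.155]
ee_rot: [-0.186, 2.178, 0.098]
ft_force: [0.6, -0.9, -1.1]
finger_gap: 0.054
grip_force: 19.7
```

```bash
cat > m4.py <<'E'
from pl import *
yaw=.172; ex=np.array([np.cos(yaw),np.sin(yaw),0]); ey=np.array([-np.sin(yaw),np.cos(yaw),0]); P=np.array([.5655,.3255,0])
R3=frame(tilt(35.1,yaw),ey)
E
python3 - <<'E'
from m4 import *
a=cam('scene');b=cam('top')
s=env.get_state(); print(s['ee_pos'],s['qpos'],s['ft_force'],s['finger_gap'])
R=Ro.from_rotvec(s['ee_rot']); g=s['ee_pos']-.008*R.as_matrix()[:,2]
# where is the cup seen? 
for p in (a,b):
    r=viewer.outline_of(p,'cup'); print([(q['p'],q['bbox']) for q in r[:2]])
    M=cyl(.027,-.0434,.0366)[:, :]; print('pred',hullmask_stats(p,g+M)[0], [mstats(np.array(q['pixels'])) for q in r[:1]])
screw([(P-.17*ex+[0,0,.113],R3),(P+[0,0,.113],R3)])
A=cv2.resize(a['frame'][130:330,280:540],(400,308));B=cv2.resize(b['frame'][190:350,140:348],(400,308))
cv2.imwrite('pics/p5.png',np.hstack([A,B])[:,:,::-1])
E
```

```text
[0.3365 0.2958 0.1532] [ 1.0969 -0.8293  2.4734 -0.8787  1.0095 -0.3463] [ 0.4901  0.0302 -0.5823] 0.05412700311779538
[(0.6, [345.0, 177.4, 16.7, 28.9])]
pred [344.0173 177.0682] [(array([345.9587, 175.781 ]), 484)]
[(0.91, [228.8, 331.6, 24.7, 22.5]), (0.15, [431.1, 279.3, 35.8, 29.2])]
pred [229.1885 331.3664] [(array([228.9574, 330.7669]), 399)]
4 x {"dy": -0.1, "dz": 0.81, "ry": -0.01, "rz": -0.02} mid [] end g [0.3981 0.2961 0.1134] z [ 0.806   0.1398 -0.5751]
7 x {"dx": -0.56, "dz": 0.8} mid [[0.525, 0.318, 0.109]] end g [0.5664 0.3255 0.113 ] z [ 0.806   0.1398 -0.5751]
rows 11 t 21.55
```

View pics/p5.png

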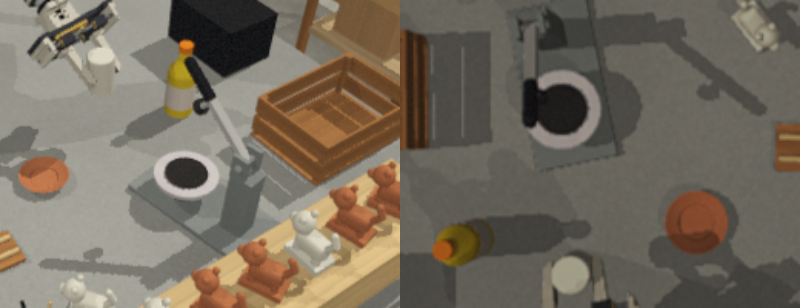

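apply_moves:
  rows:
    - {"dx": 0, "dy": -0.1, "dz": 0.81, "rx": 0, "ry": -0.01, "rz": -0.02}
    - {"dx": 0, "dy": -0.1, "dz": 0.81, "rx": 0, "ry": -0.01, "rz": -0.02}
    - {"dx": 0, "dy": -0.1, "dz": 0.81, "rx": 0, "ry": -0.01, "rz": -0.02}
    - {"dx": 0, "dy": -0.1, "dz": 0.81, "rx": 0, "ry": -0.01, "rz": -0.02}
    - {"dx": 0, "dy": 0, "dz": 0, "rx": 0, "ry": 0, "rz": 0}

```text
time_s: 22.05
ee_pos: [0.4064, 0.2958, 0.1079]
ee_rot: [-0.185, 2.178, 0.093]
ft_force: [0.3, 0.2, -0.3]
finger_gap: 0.054
grip_force: 19.7
```

```bash
python3 - <<'E'
from m4 import *
s=env.get_state(); print(s['ee_pos'],s['qpos'],s['ft_force'])
R=Ro.from_rotvec(s['ee_rot']); g=s['ee_pos']-.008*R.as_matrix()[:,2]; print(g)
screw([(P-.1*ex+[0,0,.114],R3),(P+[0,0,.113],R3)])
E
```

```text
[0.4064 0.2958 0.1079] [ 0.8982 -0.6391  2.4574 -0.9276  0.751  -0.3239] [ 0.2903  0.198  -0.2739]
[0.3999 0.2947 0.1125]
3 x {"dx": -0.54, "dy": 0.03, "dz": 0.73, "rx": -0.02} mid [] end g [0.4667 0.3084 0.1141] z [ 0.8055  0.14   -0.5759]
5 x {"dx": -0.45, "dz": 0.66} mid [[0.571, 0.327, 0.108]] end g [0.565  0.3255 0.1126] z [ 0.8055  0.14   -0.5759]
rows 8 t 22.05
```

apply_moves:
  rows:
    - {"dx": -0.54, "dy": 0.03, "dz": 0.73, "rx": -0.02, "ry": 0, "rz": 0}
    - {"dx": -0.54, "dy": 0.03, "dz": 0.73, "rx": -0.02, "ry": 0, "rz": 0}
    - {"dx": -0.54, "dy": 0.03, "dz": 0.73, "rx": -0.02, "ry": 0, "rz": 0}
    - {"dx": 0, "dy": 0, "dz": 0, "rx": 0, "ry": 0, "rz": 0}

```text
time_s: 22.45
ee_pos: [0.4735, 0.3109, 0.112]
ee_rot: [-0.188, 2.176, 0.1]
ft_force: [-0.5, 0.5, -1.7]
finger_gap: 0.0539
grip_force: 19.7
```

```bash
python3 - <<'E'
from m4 import *
s=env.get_state(); print(s['ee_pos'],s['qpos'],s['ft_force'])
R=Ro.from_rotvec(s['ee_rot']); g=s['ee_pos']-.008*R.as_matrix()[:,2]; print(g)
screw([(P+[0,0,.113],R3)])
E
```

```text
[0.4735 0.3109 0.112 ] [ 0.7757 -0.4636  2.3494 -0.943   0.6097 -0.3478] [-0.4768  0.5056 -1.6653]
[0.467  0.3098 0.1166]
5 x {"dx": -0.43, "dy": -0.01, "dz": 0.67, "rx": 0.01} mid [[0.572, 0.327, 0.108]] end g [0.5652 0.3256 0.1126] z [ 0.8072  0.1385 -0.5738]
rows 5 t 22.45
```

apply_moves:
  rows:
    - {"dx": -0.43, "dy": -0.01, "dz": 0.67, "rx": 0.01, "ry": 0, "rz": 0}
    - {"dx": -0.43, "dy": -0.01, "dz": 0.67, "rx": 0.01, "ry": 0, "rz": 0}
    - {"dx": -0.43, "dy": -0.01, "dz": 0.67, "rx": 0.01, "ry": 0, "rz": 0}
    - {"dx": -0.43, "dy": -0.01, "dz": 0.67, "rx": 0.01, "ry": 0, "rz": 0}
    - {"dx": -0.43, "dy": -0.01, "dz": 0.67, "rx": 0.01, "ry": 0, "rz": 0}
    - {"dx": 0, "dy": 0, "dz": 0, "rx": 0, "ry": 0, "rz": 0}

```text
time_s: 23.05
ee_pos: [0.5709, 0.3271, 0.1075]
ee_rot: [-0.187, 2.175, 0.096]
ft_force: [-0.1, -0.4, -0.3]
finger_gap: 0.0541
grip_force: 19.7
```

```bash
python3 - <<'E'
from m4 import *
a=cam('scene');b=cam('top')
s=env.get_state(); print(s['ee_pos'],s['qpos'],s['ft_force'])
R=Ro.from_rotvec(s['ee_rot']); g=s['ee_pos']-.008*R.as_matrix()[:,2]; print(g)
screw([(P+[0,0,.1035],R3)])
for p in (a,b):
    for q in (p,):
        M=cyl(.027,-.0414,.0386)+g; cv2.polylines(p['frame'],[cv2.convexHull(np.round(proj(p,M)).astype(np.int32))],True,(255,0,0),1)
    for r in (.04,.06): cv2.polylines(p['frame'],[np.round(proj(p,cyl(r,.06,.06)[:60]+P)).astype(np.int32)],True,(0,255,0),1)
A=cv2.resize(a['frame'][140:280,340:520],(400,311));B=cv2.resize(b['frame'][190:330,150:330],(400,311))
cv2.imwrite('pics/p6.png',np.hstack([A,B])[:,:,::-1])
E
```

```text
[0.5693 0.3269 0.1069] [ 0.6503 -0.2266  2.1877 -0.9775  0.4727 -0.3599] [ 1.0431  0.1084 -0.508 ]
[0.5629 0.3258 0.1115]
1 x {"dx": 0.21, "dy": -0.03, "dz": 0.27, "rx": -0.01, "ry": 0.01, "rz": 0.02} mid [] end g [0.5655 0.3255 0.1034] z [ 0.8062  0.14   -0.5748]
rows 1 t 23.15
```

View pics/p6.png

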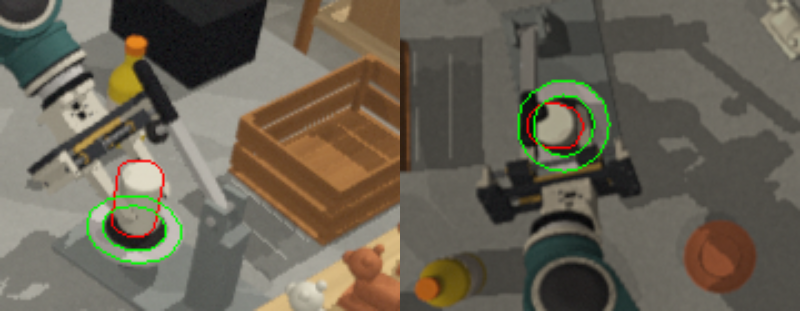

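apply_moves:
  rows:
    - {"dx": 0.1, "dy": -0.01, "dz": 0.11, "rx": 0, "ry": 0, "rz": 0}
    - {"dx": 0.1, "dy": 0, "dz": 0.11, "rx": 0, "ry": 0, "rz": 0}
    - {"dx": 0, "dy": 0, "dz": 0, "rx": 0, "ry": 0, "rz": 0}
    - {"dx": 0, "dy": 0, "dz": 0, "rx": 0, "ry": 0, "rz": 0}

```text
time_s: 23.55
ee_pos: [0.5708, 0.3273, 0.099]
ee_rot: [-0.19, 2.176, 0.096]
ft_force: [-0.5, -0.1, -0.4]
finger_gap: 0.0544
grip_force: 19.7
```

apply_moves:
  rows:
    - {"dx": 0.04, "dy": 0, "dz": 0.03, "rx": 0, "ry": 0, "rz": 0}
    - {"dx": 0, "dy": 0, "dz": 0, "rx": 0, "ry": 0, "rz": 0}

```text
time_s: 23.75
ee_pos: [0.5711, 0.3274, 0.0979]
ee_rot: [-0.19, 2.176, 0.097]
ft_force: [-0.6, 0.2, -0.7]
finger_gap: 0.0542
grip_force: 19.7
```

apply_moves:
  rows:
    - {"dx": 0.04, "dy": 0, "dz": 0.03, "rx": 0, "ry": 0, "rz": 0}
    - {"dx": 0, "dy": 0, "dz": 0, "rx": 0, "ry": 0, "rz": 0}

```text
time_s: 23.95
ee_pos: [0.5717, 0.3277, 0.0978]
ee_rot: [-0.19, 2.174, 0.097]
ft_force: [-0.9, -0.0, 5.2]
finger_gap: 0.0536
grip_force: 19.6
```

apply_moves:
  rows:
    - {"dx": 0, "dy": 0, "dz": 0, "rx": 0, "ry": 0, "rz": 0}
    - {"dx": 0, "dy": 0, "dz": 0, "rx": 0, "ry": 0, "rz": 0}
    - {"dx": 0, "dy": 0, "dz": 0, "rx": 0, "ry": 0, "rz": 0}
    - {"dx": 0, "dy": 0, "dz": 0, "rx": 0, "ry": 0, "rz": 0}
    - {"dx": 0, "dy": 0, "dz": 0, "rx": 0, "ry": 0, "rz": 0}
    - {"dx": 0, "dy": 0, "dz": -0.3, "rx": 0, "ry": 0, "rz": 0}
    - {"dx": 0, "dy": 0, "dz": -0.6, "rx": 0, "ry": 0, "rz": 0}
    - {"dx": 0, "dy": 0, "dz": -0.9, "rx": 0, "ry": 0, "rz": 0}
    - {"dx": 0, "dy": 0, "dz": -1, "rx": 0, "ry": 0, "rz": 0}
  grip: 1

```text
time_s: 24.85
ee_pos: [0.5138, 0.3171, 0.1368]
ee_rot: [-0.19, 2.177, 0.096]
ft_force: [-0.4, 0.0, 0.0]
finger_gap: 0.0927
grip_force: 0.0
```

apply_moves:
  rows:
    - {"dx": 0, "dy": 0, "dz": -1, "rx": 0, "ry": 0, "rz": 0}
    - {"dx": 0, "dy": 0, "dz": -1, "rx": 0, "ry": 0, "rz": 0}
    - {"dx": 0, "dy": 0, "dz": -1, "rx": 0, "ry": 0, "rz": 0}
    - {"dx": 0, "dy": 0, "dz": 0, "rx": 0, "ry": 0, "rz": 0}

```text
time_s: 25.25
ee_pos: [0.4529, 0.3073, 0.1826]
ee_rot: [-0.19, 2.173, 0.1]
ft_force: [0.6, -0.5, 0.8]
finger_gap: 0.0932
grip_force: 0.0
```

```bash
python3 - <<'E'
from m4 import *
a=cam('scene');b=cam('top')
s=env.get_state(); print(s['ee_pos'],s['qpos'],s['ft_force'],s['time_s'])
R=Ro.from_rotvec(s['ee_rot']); g=s['ee_pos']-.008*R.as_matrix()[:,2]; print(g)
for p in (a,b):
    r=viewer.outline_of(p,'cup'); print([(q['p'],q['bbox']) for q in r[:2]])
    M=cyl(.027,.06,.14)+P; print('pred',hullmask_stats(p,M)[0],[mstats(np.array(q['pixels'])) for q in r[:1]])
    hm=r and np.array(r[0]['pixels'])
    if r: print(fit([(p,mstats(hm)[0])],lambda x:cyl(.027,.06,.14)+[x[0],x[1],0],[.565,.325])[0])
    cv2.polylines(p['frame'],[cv2.convexHull(np.round(proj(p,M)).astype(np.int32))],True,(255,0,0),1)
# arm geometry raised/level overlay
H=P+.115*ex+[0,0,.168]
for th in (.75,):
    d=-np.cos(th)*ex+np.array([0,0,np.sin(th)])
    for p in (a,b):
        q=np.round(proj(p,np.array([H,H+.12*d,H+.19*d,H+.2*d]))).astype(int)
        for u in q: cv2.circle(p['frame'],tuple(map(int,u)),1,(0,255,255),-1)
A=cv2.resize(a['frame'][140:280,340:520],(400,311),interpolation=0);B=cv2.resize(b['frame'][190:330,150:330],(400,311),interpolation=0)
cv2.imwrite('pics/p7.png',np.hstack([A,B])[:,:,::-1])
E
```

```text
[0.454  0.3072 0.1804] [ 0.808  -0.5972  2.3131 -0.7995  0.7437 -0.5246] [-0.0413  0.4733 -0.2606] 25.35
[0.4476 0.3061 0.185 ]
[(0.61, [420.9, 202.0, 39.2, 65.8]), (0.59, [401.8, 232.2, 19.9, 30.6])]
pred [401.4773 231.825 ] [(array([418.5438, 199.8766]), 616)]
[0.4886 0.4562]
[(0.53, [218.8, 243.7, 22.5, 17.0])]
pred [220.0658 245.4359] [(array([221.5081, 245.6463]), 246)]
[0.5648 0.3214]
```

View pics/p7.png

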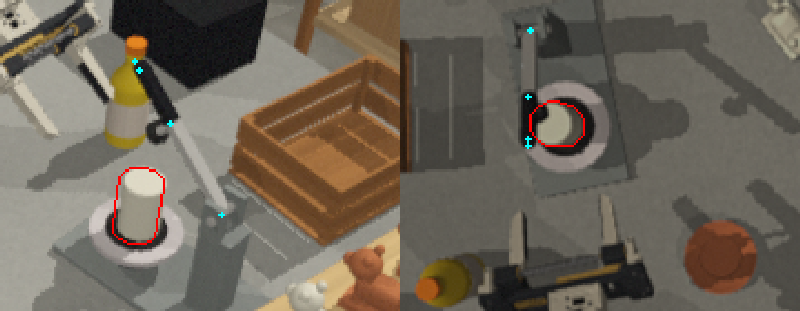

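```bash
cat >> m4.py <<'E'
H=P+.115*ex+[0,0,.168]; Z=np.array([0,0,1.])
def tcp(e,off,rc=.178,tilt_=None):
    d=-np.cos(e)*ex+np.sin(e)*Z; n=np.sin(e)*ex+np.cos(e)*Z
    t=e if tilt_ is None else tilt_; zt=-(np.sin(t)*ex+np.cos(t)*Z)
    Rt=frame(zt,ey); return H+rc*d+(.021+off)*n-.008*zt, Rt   # grasp point
E
python3 - <<'E'
from m4 import *
p,R=screw([(P-.13*ex+[0,0,.38],frame(tilt(85,yaw),ey))])
screw([tcp(.75,.035)],start=(p,R))
print(tcp(.75,0)[0])
E
```

```text
13 x {"dx": -0.28, "dz": -0.55, "ry": 0.96} mid [[0.428, 0.302, 0.251], [0.427, 0.302, 0.328]] end g [0.4373 0.3043 0.3808] z [ 0.086   0.0129 -0.9962]
rows 13 t 25.45
13 x {"dx": -0.5, "dz": -0.01, "ry": 0.92} mid [[0.499, 0.315, 0.371], [0.557, 0.325, 0.351]] end g [0.5929 0.3314 0.3353] z [-0.6697 -0.1188 -0.7331]
rows 13 t 25.45
[0.57   0.3263 0.3106]
```

apply_moves:
  rows:
    - {"dx": -0.28, "dy": 0, "dz": -0.55, "rx": 0, "ry": 0.96, "rz": 0}
    - {"dx": -0.28, "dy": 0, "dz": -0.55, "rx": 0, "ry": 0.96, "rz": 0}
    - {"dx": -0.28, "dy": 0, "dz": -0.55, "rx": 0, "ry": 0.96, "rz": 0}
    - {"dx": -0.28, "dy": 0, "dz": -0.55, "rx": 0, "ry": 0.96, "rz": 0}
    - {"dx": -0.28, "dy": 0, "dz": -0.55, "rx": 0, "ry": 0.96, "rz": 0}
    - {"dx": -0.28, "dy": 0, "dz": -0.55, "rx": 0, "ry": 0.96, "rz": 0}
    - {"dx": -0.28, "dy": 0, "dz": -0.55, "rx": 0, "ry": 0.96, "rz": 0}
    - {"dx": -0.28, "dy": 0, "dz": -0.55, "rx": 0, "ry": 0.96, "rz": 0}
    - {"dx": -0.28, "dy": 0, "dz": -0.55, "rx": 0, "ry": 0.96, "rz": 0}
    - {"dx": -0.28, "dy": 0, "dz": -0.55, "rx": 0, "ry": 0.96, "rz": 0}
  grip: -1

```text
time_s: 26.45
ee_pos: [0.4273, 0.3023, 0.3283]
ee_rot: [-0.247, 2.847, 0.032]
ft_force: [-0.1, -0.2, -0.8]
finger_gap: 0.0177
grip_force: 0.0
```

apply_moves:
  rows:
    - {"dx": -0.28, "dy": 0, "dz": -0.55, "rx": 0, "ry": 0.96, "rz": 0}
    - {"dx": -0.28, "dy": 0, "dz": -0.55, "rx": 0, "ry": 0.96, "rz": 0}
    - {"dx": -0.28, "dy": 0, "dz": -0.55, "rx": 0, "ry": 0.96, "rz": 0}
    - {"dx": 0, "dy": 0, "dz": 0, "rx": 0, "ry": 0, "rz": 0}

```text
time_s: 26.85
ee_pos: [0.44, 0.3045, 0.3732]
ee_rot: [-0.262, 3.045, 0.008]
ft_force: [0.5, -0.5, -0.2]
finger_gap: 0.0005
grip_force: 0.0
```

```bash
python3 - <<'E'
from m4 import *
s=env.get_state(); print(s['ee_pos'],s['qpos'],s['finger_gap'])
screw([tcp(.75,.035)])
E
```

```text
[0.44   0.3045 0.3732] [ 0.5772 -0.2378  1.5513 -0.0364  1.7503 -1.1729] 0.0005371803371633813
13 x {"dx": -0.49, "dz": -0.01, "ry": 0.92} mid [[0.5, 0.315, 0.372], [0.557, 0.325, 0.351]] end g [0.592  0.3307 0.3364] z [-0.671  -0.1178 -0.7321]
rows 13 t 26.85
```

apply_moves:
  rows:
    - {"dx": -0.49, "dy": 0, "dz": -0.01, "rx": 0, "ry": 0.92, "rz": 0}
    - {"dx": -0.49, "dy": 0, "dz": -0.01, "rx": 0, "ry": 0.92, "rz": 0}
    - {"dx": -0.49, "dy": 0, "dz": -0.01, "rx": 0, "ry": 0.92, "rz": 0}
    - {"dx": -0.49, "dy": 0, "dz": -0.01, "rx": 0, "ry": 0.92, "rz": 0}
    - {"dx": -0.49, "dy": 0, "dz": -0.01, "rx": 0, "ry": 0.92, "rz": 0}
    - {"dx": -0.49, "dy": 0, "dz": -0.01, "rx": 0, "ry": 0.92, "rz": 0}
    - {"dx": -0.49, "dy": 0, "dz": -0.01, "rx": 0, "ry": 0.92, "rz": 0}

```text
time_s: 27.55
ee_pos: [0.522, 0.319, 0.3646]
ee_rot: [0.239, -2.768, 0.048]
ft_force: [0.3, 0.2, -0.3]
finger_gap: 0.0003
grip_force: 0.0
```

apply_moves:
  rows:
    - {"dx": -0.49, "dy": 0, "dz": -0.01, "rx": 0, "ry": 0.92, "rz": 0}
    - {"dx": -0.49, "dy": 0, "dz": -0.01, "rx": 0, "ry": 0.92, "rz": 0}
    - {"dx": -0.49, "dy": 0, "dz": -0.01, "rx": 0, "ry": 0.92, "rz": 0}
    - {"dx": -0.49, "dy": 0, "dz": -0.01, "rx": 0, "ry": 0.92, "rz": 0}
    - {"dx": -0.49, "dy": 0, "dz": -0.01, "rx": 0, "ry": 0.92, "rz": 0}
    - {"dx": -0.49, "dy": 0, "dz": -0.01, "rx": 0, "ry": 0.92, "rz": 0}
    - {"dx": 0, "dy": 0, "dz": 0, "rx": 0, "ry": 0, "rz": 0}

```text
time_s: 28.25
ee_pos: [0.5856, 0.33, 0.3256]
ee_rot: [0.203, -2.381, 0.086]
ft_force: [-0.3, 0.1, -1.6]
finger_gap: 0.0008
grip_force: 0.0
```

```bash
python3 - <<'E'
from m4 import *
a=cam('scene');b=cam('top')
s=env.get_state(); print(s['ee_pos'],s['qpos'],s['ft_force'],s['time_s'])
p,R=screw([tcp(.75,.003)])
# arc from e=.75 to 0 with step counts, slight overpress
p,R=screw([tcp(.16,.0,.178)+(15,),tcp(0,-.003)+(8,)],start=(p,R))
for q in (a,b):
    for x in (s['ee_pos'],tcp(.75,-.021)[0]+.008*tcp(.75,0)[1].as_matrix()[:,2]): cv2.circle(q['frame'],tuple(map(int,np.round(proj(q,x)[0]))),1,(255,0,0),-1)
A=cv2.resize(a['frame'][100:240,340:520],(400,311),interpolation=0);B=cv2.resize(b['frame'][190:330,150:330],(400,311),interpolation=0)
cv2.imwrite('pics/p8.png',np.hstack([A,B])[:,:,::-1])
E
```

```text
[0.5845 0.3301 0.3295] [ 0.408   0.5355  0.8884  0.2438  2.4364 -1.2077] [-0.7844 -0.0717  1.4107] 28.35
2 x {"dx": -0.04, "dy": -0.02, "dz": 0.58, "rx": -0.02, "ry": 0.02, "rz": -0.01} mid [] end g [0.572  0.3268 0.3127] z [-0.6715 -0.1163 -0.7318]
rows 2 t 28.35
15 x {"dx": 0.03, "dz": 0.29, "ry": -0.56} mid [[0.542, 0.322, 0.281], [0.522, 0.318, 0.25], [0.509, 0.316, 0.217]] end g [0.5098 0.3161 0.2246] z [-0.1603 -0.0275 -0.9867]
8 x {"dx": 0.01, "dz": 0.16, "ry": -0.29} mid [[0.505, 0.315, 0.197]] end g [0.5037 0.315  0.193 ] z [-0.0014  0.0001 -1.    ]
rows 23 t 28.35
```

View pics/p8.png

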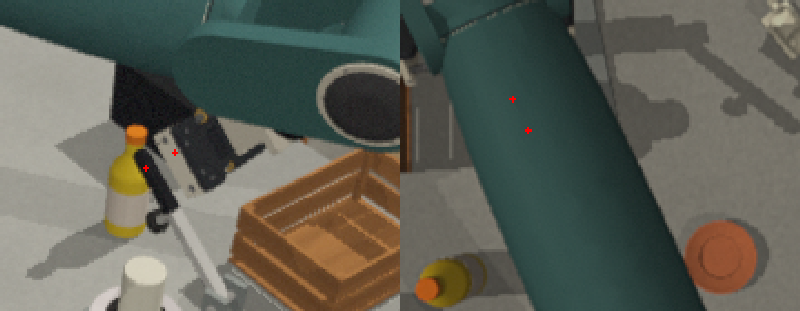

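apply_moves:
  rows:
    - {"dx": -0.04, "dy": -0.02, "dz": 0.58, "rx": -0.02, "ry": 0.02, "rz": -0.01}
    - {"dx": -0.04, "dy": -0.02, "dz": 0.58, "rx": -0.02, "ry": 0.02, "rz": -0.01}
    - {"dx": 0.03, "dy": 0, "dz": 0.29, "rx": 0, "ry": -0.56, "rz": 0}
    - {"dx": 0.03, "dy": 0, "dz": 0.29, "rx": 0, "ry": -0.56, "rz": 0}
    - {"dx": 0.03, "dy": 0, "dz": 0.29, "rx": 0, "ry": -0.56, "rz": 0}

```text
time_s: 28.85
ee_pos: [0.5506, 0.323, 0.2947]
ee_rot: [0.217, -2.509, 0.068]
ft_force: [9.3, 2.2, 2.0]
finger_gap: 0.0007
grip_force: 3.3
```

apply_moves:
  rows:
    - {"dx": 0.03, "dy": 0, "dz": 0.29, "rx": 0, "ry": -0.56, "rz": 0}
    - {"dx": 0.03, "dy": 0, "dz": 0.29, "rx": 0, "ry": -0.56, "rz": 0}

```text
time_s: 29.05
ee_pos: [0.5412, 0.3214, 0.284]
ee_rot: [0.224, -2.587, 0.06]
ft_force: [5.9, 0.3, 2.9]
finger_gap: 0.0007
grip_force: 3.2
```

```bash
python3 - <<'E'
from m4 import *
s=env.get_state(); print(s['ee_pos'],s['qpos'],s['ft_force'],s['torque'],s['time_s'])
R=Ro.from_rotvec(s['ee_rot']); z=R.as_matrix()[:,2]; print(z, np.arctan2(-z@ex,-z[2])); v=s['ee_pos']-H; print('r along,off',v@(-np.cos(.47)*ex+np.sin(.47)*Z), v@(np.sin(.47)*ex+np.cos(.47)*Z), v@ey)
E
```

```text
[0.5412 0.3214 0.284 ] [ 0.4326  0.3276  1.1765  0.1636  2.1622 -1.2562] [5.8627 0.3216 2.941 ] [ 0.1863 -0.9959 -0.0023] 29.05
[-0.5122 -0.0876 -0.8544] 0.546389347866303
r along,off 0.1770310314489969 0.04019478686218768 0.00010095826500194222
```

apply_moves:
  rows:
    - {"dx": 0.03, "dy": 0, "dz": 0.29, "rx": 0, "ry": -0.56, "rz": 0}
    - {"dx": 0.03, "dy": 0, "dz": 0.29, "rx": 0, "ry": -0.56, "rz": 0}
    - {"dx": 0.03, "dy": 0, "dz": 0.29, "rx": 0, "ry": -0.56, "rz": 0}
    - {"dx": 0.03, "dy": 0, "dz": 0.29, "rx": 0, "ry": -0.56, "rz": 0}
    - {"dx": 0.03, "dy": 0, "dz": 0.29, "rx": 0, "ry": -0.56, "rz": 0}

```text
time_s: 29.55
ee_pos: [0.5214, 0.3179, 0.2539]
ee_rot: [0.241, -2.78, 0.04]
ft_force: [1.3, -0.9, 3.9]
finger_gap: 0.0001
grip_force: 2.0
```

```bash
python3 - <<'E'
from m4 import *
s=env.get_state(); print(s['ee_pos'],s['ft_force'],s['torque'],s['time_s'])
R=Ro.from_rotvec(s['ee_rot']); z=R.as_matrix()[:,2]; e=np.arctan2(-z@ex,-z[2]); v=s['ee_pos']-H; print(e,'r along,off',v@(-np.cos(e)*ex+np.sin(e)*Z), v@(np.sin(e)*ex+np.cos(e)*Z), v@ey)
screw([tcp(.18,-.001)+(4,),tcp(0.02,-.001)+(6,)])
E
```

```text
[0.5214 0.3179 0.2539] [ 1.2928 -0.9309  3.8763] [-0.1099 -0.1185  0.0832] 29.55
0.3517991619939821 r along,off 0.17955734137390617 0.025544106982656065 6.593651218019317e-05
4 x {"dx": 0.02, "dz": 0.36, "rx": 0.01, "ry": -0.62} mid [] end g [0.5109 0.3161 0.2278] z [-0.1749 -0.0316 -0.9841]
6 x {"dx": 0.02, "dz": 0.19, "ry": -0.38} mid [[0.504, 0.315, 0.197]] end g [0.5036 0.3148 0.2   ] z [-0.019  -0.0043 -0.9998]
rows 10 t 29.55
```

apply_moves:
  rows:
    - {"dx": 0.02, "dy": 0, "dz": 0.36, "rx": 0.01, "ry": -0.62, "rz": 0}
    - {"dx": 0.02, "dy": 0, "dz": 0.36, "rx": 0.01, "ry": -0.62, "rz": 0}
    - {"dx": 0.02, "dy": 0, "dz": 0.36, "rx": 0.01, "ry": -0.62, "rz": 0}
    - {"dx": 0.02, "dy": 0, "dz": 0.36, "rx": 0.01, "ry": -0.62, "rz": 0}

```text
time_s: 29.95
ee_pos: [0.5091, 0.3159, 0.2195]
ee_rot: [0.257, -2.952, 0.024]
ft_force: [0.6, 0.9, 0.3]
finger_gap: 0.0003
grip_force: 0.0
```

apply_moves:
  rows:
    - {"dx": 0.02, "dy": 0, "dz": 0.19, "rx": 0, "ry": -0.38, "rz": 0}
    - {"dx": 0.02, "dy": 0, "dz": 0.19, "rx": 0, "ry": -0.38, "rz": 0}
    - {"dx": 0.02, "dy": 0, "dz": 0.19, "rx": 0, "ry": -0.38, "rz": 0}
    - {"dx": 0.02, "dy": 0, "dz": 0.19, "rx": 0, "ry": -0.38, "rz": 0}

```text
time_s: 30.35
ee_pos: [0.5046, 0.3151, 0.201]
ee_rot: [0.266, -3.056, 0.011]
ft_force: [0.1, -0.1, 0.2]
finger_gap: 0.0002
grip_force: 0.0
```

```bash
cat > m5.py <<'E'
from m4 import *
s=env.get_state(); print(s['ee_pos'],s['ft_force'],s['torque'],s['time_s'])
R=Ro.from_rotvec(s['ee_rot']); z=R.as_matrix()[:,2]; e=np.arctan2(-z@ex,-z[2]); v=s['ee_pos']-H; print(e,'r along,off',v@(-np.cos(e)*ex+np.sin(e)*Z), v@(np.sin(e)*ex+np.cos(e)*Z), v@ey)
E
python3 - <<'E'
from m5 import *
screw([tcp(0.0,-.001)])
E
```

```text
[0.5046 0.3151 0.201 ] [ 0.0878 -0.1311  0.2426] [ 0.0928 -0.0788 -0.0197] 30.35
0.07401580036573581 r along,off 0.178764014204782 0.01986019381402544 0.00014988244489128402
2 x {"dx": 0.01, "dz": 0.26, "rx": -0.01, "ry": -0.53, "rz": 0.01} mid [] end g [0.5034 0.3148 0.1961] z [-0.0001  0.0006 -1.    ]
rows 2 t 30.35
```

apply_moves:
  rows:
    - {"dx": 0.01, "dy": 0, "dz": 0.26, "rx": -0.01, "ry": -0.53, "rz": 0.01}
    - {"dx": 0.01, "dy": 0, "dz": 0.26, "rx": -0.01, "ry": -0.53, "rz": 0.01}
    - {"dx": 0, "dy": 0, "dz": 0, "rx": 0, "ry": 0, "rz": 0}

```text
time_s: 30.65
ee_pos: [0.5032, 0.3149, 0.1891]
ee_rot: [-0.271, 3.128, 0.002]
ft_force: [0.3, -0.3, 0.4]
finger_gap: 0.0003
grip_force: 0.0
```

apply_moves:
  rows:
    - {"dx": 0, "dy": 0, "dz": 0.06, "rx": 0, "ry": 0, "rz": 0}
    - {"dx": 0, "dy": 0, "dz": 0, "rx": 0, "ry": 0, "rz": 0}

```text
time_s: 30.85
ee_pos: [0.5034, 0.315, 0.1886]
ee_rot: [0.271, -3.129, -0.002]
ft_force: [-8.0, -3.6, 17.6]
finger_gap: 0.0004
grip_force: 8.9
```

```bash
python3 m5.py
```

```text
[0.5034 0.315  0.1886] [-7.9557 -3.6388 17.5644] [-0.6299  1.3498  0.0253] 30.85
0.0005598590796668027 r along,off 0.17799408933786479 0.020549229880523708 0.0002592097939434594
```

apply_moves:
  rows:
    - {"dx": 0, "dy": 0, "dz": -0.4, "rx": 0, "ry": 0, "rz": 0}
    - {"dx": 0, "dy": 0, "dz": -0.9, "rx": 0, "ry": 0, "rz": 0}
    - {"dx": 0, "dy": 0, "dz": -0.9, "rx": 0, "ry": 0, "rz": 0}
    - {"dx": 0, "dy": 0, "dz": -0.9, "rx": 0, "ry": 0, "rz": 0}
    - {"dx": 0.9, "dy": 0, "dz": -0.4, "rx": 0, "ry": 0, "rz": 0}
    - {"dx": 0.9, "dy": 0, "dz": -0.4, "rx": 0, "ry": 0, "rz": 0}
    - {"dx": 0.9, "dy": 0, "dz": -0.4, "rx": 0, "ry": 0, "rz": 0}
    - {"dx": 0.9, "dy": 0, "dz": -0.4, "rx": 0, "ry": 0, "rz": 0}
    - {"dx": 0, "dy": 0, "dz": 0, "rx": 0, "ry": 0, "rz": 0}
    - {"dx": 0, "dy": 0, "dz": 0, "rx": 0, "ry": 0, "rz": 0}

```text
time_s: 31.85
ee_pos: [0.4155, 0.2996, 0.3042]
ee_rot: [0.27, -3.127, -0.001]
ft_force: [-0.1, -0.3, 0.0]
finger_gap: 0.0004
grip_force: 0.0
```

```bash
python3 - <<'E'
from m5 import *
a=cam('scene','s9');b=cam('top','t9')
A=cv2.resize(a['frame'][140:440,130:520],(520,400));
B=cv2.resize(a['frame'][150:290,350:450],(279,400),interpolation=cv2.INTER_CUBIC)
cv2.imwrite('pics/p9.png',np.hstack([A,B])[:,:,::-1])
E
```

```text
[0.4155 0.2996 0.3042] [-0.0573 -0.2667  0.0021] [ 0.0588  0.0009 -0.0652] 31.85
0.002800508589255983 r along,off 0.2676374009359975 0.13548573786877124 0.00016611837168915844
```

View pics/p9.png

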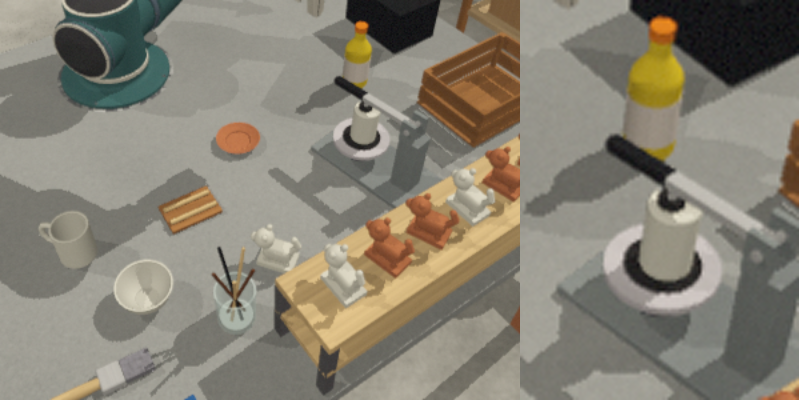

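The final picture shows the arm latched level with its pad (670,195) on the foot of the upturned cup, which stands in the middle of the disc. The bystanders look unmoved, so I am handing in.

```bash
python3 -c "
from workcell import env
print(env.close_job())"
```

```text
the job is handed in; nothing more can be done
None
```

The cup stands mouth down in the middle of the rubber disc, released, with the hold-down arm latched level and its pad on the cup's foot; nothing else on the bench looks moved, and I handed the job in at about 32 s.

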